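Feed a cell carrier into the bench reader with the push stick

TASK

Stand the cell carrier upright on the steel loading plate, in line with and just in front of the reader's feed channel, and let go of it. Then take the push stick from its rest at its balance point, carry it level, and with its shoe (not with the gripper) push the carrier through the covered channel until it is fully home against the reader head. Draw the stick out, lay it back in both notches of its rest as it was, let go, and leave the glassware around undisturbed.

Things in the scene. Friction and masses are not known exactly. Their poses are not given: they have to be found in the camera images.
- track: Fixed feed track of a bench reader. Origin: on the bench, below the middle of the channel mouth; x = feed direction, z up. Aluminium lead-in walls narrow from 57 mm apart at x = -30 mm to 33 mm at x = 0; then a straight channel 33 mm wide, walls 12 mm thick, to x = 130 mm. Walls stand 46 mm above the 6 mm thick steel plate that lies under it all.
- plate_mid (a point): Middle of the open loading plate, on its upper face (6 mm above the bench); axes as the track's. The open plate is 95 mm long (x, from -125 to -30 mm of the track) and 110 mm wide, with nothing standing on it. This point is 77.5 mm before the channel mouth.
- home (a point): Where the centre of the carrier is when fully home: 102 mm past the mouth, 26 mm above the bench; axes as the track's. 28 mm further on (x = 130 mm) is the white reader head, the rigid end stop: 90 mm long, 110 mm wide, top 76 mm above the bench. A clear cover 4 mm thick lies on the straight channel's walls (top 56 mm above the bench), none over the lead-in.
- carrier_mid (a point): Cell carrier: loose grey plastic block 56 mm long (its x), 30 mm wide (y), 30 mm high, three small capped cells in a row standing 10 mm out of its top (40 mm in all), 60 to 130 g. Point: its centre, 20 mm above its underside. The same both ways round; it goes into the channel lengthwise.
- stick_mid (a point): Push stick, loose, 0.17 kg: level aluminium bar 10 mm wide (y), 14 mm high (z), white plastic shoe at its front end (+x), heavy steel knob (24 mm diameter, 22 mm long) at its rear end. Point: balance point, on the bar's axis; x along the bar. The shoe's flat push face is 179 mm ahead, 20 mm wide, from 20 mm below to 8 mm above the axis. The knob begins 61 mm behind.
- rest_mid (a point): Fixed rest of the stick. Point: where the stick's balance point is when it lies there, 45 mm above the bench; x along the stick to its shoe. Two white posts 8 mm thick at x = -45 and +110 mm, each with a 15 mm wide notch, floor 38 mm above the bench, opening to about 30 mm at its top (60 mm above the bench). Foot 10 mm high, 50 mm wide, x = -68 to 133 mm.
- jar: Bystander: small glass jar with a metal lid, 62 mm across, 65 mm tall; origin at the centre of its underside.
- beaker: Bystander: open glass beaker, 68 mm across, 85 mm tall; origin at the centre of its underside.
- reagent: Bystander: amber bottle with black cap, 56 mm across, 110 mm tall plus cap; origin at the centre of its underside.
Things that resemble listed ones, but are neither listed nor needed, are in the scene too. Several things look just like the part that bears carrier_mid: the one meant starts farthest to the robot's left.

How it is judged:
By the outcome, as a careful person would: the job done as asked, in the order asked, and still so for the second after the job is handed in, with the robot touching nothing.
It also fails if it takes over 70 s, if anything falls off the work surface, if the arm or the gripper's body presses on something with over 40 N, if the wrist force passes 120 N, or if a joint passes its speed limit or range.

ROBOT

A 7-joint arm with a two-finger parallel gripper is mounted at the origin on the work surface. World frame = base frame: x ahead of the robot, y to its left, z up, the work surface at z = 0. Lengths are in m, angles in rad, forces in N, time in s.
With the tool pointing down it reaches from about 0.425 to 0.875 m from the base axis. Payload 4.7 kg.
Tool frame: the origin (TCP) lies on the mounting face of the last link; the fingertips stand 182 mm ahead of it and the grasp point (between the pads) lies 164 mm ahead of it; z points along the fingers, y is the direction in which the jaws open and shut (so a half turn about z gives the same grasp; the last joint's range is limited). The gripper opens to 87 mm and grips with 3 to 60 N. Pads are 19 mm wide; open, the fingers measure 117 mm over their backs; the gripper's body (75 mm by 190 mm) begins 51 mm behind the grasp point.
Start: joints at [-1.307, 0.321, -0.07, 1.45, 0.023, 1.371, -0.057], TCP at [0.161, 0.63, 0.405] pointing down, gripper open.
Joint ranges: [-2.86, 2.86], [-0.3, 2.09], [-1.38, 1.24], [0.06, 2.45], [-1.56, 4.7], [0.09, 2.05], [-2.69, 2.69]. Speed limits (rad/s): [2.57, 2.57, 3.14, 3.14, 3.14, 3.14, 3.14].

INTERFACE

Orientations are given as a rotation vector (axis times angle).
In Python, from bench import ctrl gives the robot as it stands. The module is installed in compiled form; this text tells all that it offers.
- The arm moves only by the tool play_rows, never from a script. Its argument "targets" is text: rows parted by semicolons, each of 7 numbers parted by spaces: the shift along the tool's x, y, z in cm, then the turn, a rotation vector about the tool's x, y, z in rad, then the opening, from -1 (shut) to 1 (fully open). In form: x y z ax ay az grip; .... A call has 1 to 20 rows; each row shifts and turns the pose as measured when the row begins, along the tool's axes as they then stand; what a row does not reach is not made up. A row lasts 1/8 s, in which the tool goes at most 62.5 mm and 10.7 degrees, less where a joint would pass 70% of its speed; a pose out of reach is approached as far as the arm can. A call is refused whole if a number of a shift passes 6.25 or a number of a turn 0.188, either way. A call with a gripper value outside its range is refused whole. The fingers move at their own pace and stop on an object; "newtons" is the grip in N (left out, the last holds). Time passes only in rows, so rows that do not move let the fingers close. It gives the time, the measured TCP pose, the force and the opening at its end, in the units of the state.
- ctrl.get_state(): the state, without advancing time (a new reading comes with each control period).
- ctrl.get_image(name): name is "side" or "top"; returns a dict with "pixels" (480x640x3 uint8, blue, green, red), "depth" (480x640 float32, m along the optical axis (not along the pixel's ray), 0 where there is no reading), "intrinsics" (3x3 intrinsics, pixels), "k1" (the pictures are not rectified: a ray, as slopes to the right and down, at radius r is drawn at 1 + k1 r^2 times it, then the intrinsics apply), "R" (3x3) and "t" (3): a world point X has camera coordinates R X + t. Camera axes: x right, y down, z forward; pixel columns grow to the right and rows downward; lengths in m; the calibration is good to about 2 mm. A picture is of the moment at which its call begins.
- ctrl.close_job(): hands the job in, once; it reports no verdict.
The state is a dict: "time": time; "joint_positions": joint angles; "qd": joint speeds; "joint_torque": joint torques, N m; "position": TCP position; "tool_rot": TCP orientation; "ft_force": force on the tool from outside, world axes, zero at the start; "torque": the same for the moment, N m; "grip_width": opening from 0.0 (shut) to 1.0 (fully open).
Only numpy, scipy, OpenCV 4.12 (cv2) and the standard library are available. Lean on these libraries where they do the work, as an engineer would, in place of code of your own. Each camera call takes 0.05 s, during which the arm holds its last target.

## Working session

There is one attempt and no reset: what is moved stays moved. The work goes in short steps, Python scripts to look and compute and a tool call to move; the robot and the scene stay as the last step left them, time stands still between calls to the robot, and variables do not carry over. Pictures are saved under pics/ and viewed, and the job is handed in when it is done.

Besides the shell and the picture viewer there is one more tool, called after ">>>" as name(argument=value, ...) on one line, values as JSON. play_rows: Moves the arm, as the interface text tells. Its arguments: {"type":"object","properties":{"targets":{"type":"string"},"newtons":{"type":"number"}},"required":["targets"]}

```bash
mkdir -p pics
cat > h.py <<'E'
import numpy as np, cv2, pickle
from bench import ctrl
from scipy.spatial.transform import Rotation as Ro
def grab(n,save):
    d=ctrl.get_image(n); pickle.dump(d,open(f'{save}.pkl','wb')); cv2.imwrite(f'pics/{save}.png',d['pixels']); return d
def load(s): return pickle.load(open(f'{s}.pkl','rb'))
def ray(d,px):
    K=d['intrinsics'];k=float(d['k1']);dist=np.array([k,0,0,0,0.])
    p=cv2.undistortPoints(np.array(px,float).reshape(-1,1,2),K,dist).reshape(-1,2)
    v=np.c_[p,np.ones(len(p))]
    R=np.array(d['R']);t=np.array(d['t']).ravel()
    return -R.T@t, v@R, p
def plane(d,px,z):
    o,v,_=ray(d,px); s=(z-o[2])/v[:,2]; return o+v*s[:,None]
def cloud(d,px):
    o,v,_=ray(d,px); px=np.array(px,int).reshape(-1,2); return o+v*d['depth'][px[:,1],px[:,0]][:,None]
def proj(d,X):
    R=np.array(d['R']);t=np.array(d['t']).ravel()
    return cv2.projectPoints(np.array(X,float).reshape(-1,1,3),cv2.Rodrigues(R)[0],t,d['intrinsics'],np.array([float(d['k1']),0,0,0,0.]))[0].reshape(-1,2)
E
python3 - <<'E'
from h import *
for n in('side','top'):
    d=grab(n,n+'0'); print(n,d['intrinsics'],d['k1'],-np.array(d['R']).T@np.array(d['t']).ravel(),d['R'])
s=ctrl.get_state(); print(s)
E
```

```text
side [[580.06971583   0.         321.01494295]
 [  0.         580.06971583 244.72957453]
 [  0.           0.           1.        ]] 0.061162400864825446 [-0.0261892  -0.65921956  0.67116126] [[ 0.71624107 -0.69785244 -0.00083969]
 [-0.39480242 -0.40421282 -0.82507154]
 [ 0.57543877  0.59128164 -0.56502765]]
top [[529.79575103   0.         316.62182357]
 [  0.         529.79575103 237.87212674]
 [  0.           0.           1.        ]] -0.12691551390795752 [ 0.30986232 -0.01585024  1.2567915 ] [[-0.01925075 -0.99979785  0.00580264]
 [-0.97567587  0.01751806 -0.2185171 ]
 [ 0.21837127 -0.00986811 -0.97581587]]
{'time': 0.1, 'joint_positions': array([-1.30694235,  0.32173283, -0.0700987 ,  1.4515418 ,  0.02261802,
        1.37078504, -0.05689904]), 'qd': array([ 0.00020995, -0.00313843, -0.00095437, -0.00127347, -0.00050385,
        0.00037188, -0.0013528 ]), 'joint_torque': array([-3.44115597e-05, -4.92573810e+01, -4.05740384e-01, -3.13399673e+01,
       -6.41016732e-02,  3.95920523e-02,  7.00490341e-05]), 'position': array([0.16063912, 0.62965209, 0.40378678]), 'tool_rot': array([-3.91209860e-01, -3.11703339e+00,  2.63369347e-03]), 'ft_force': array([-0.07514544, -0.50601733, -0.97009691]), 'torque': array([ 0.01389608,  0.01411749, -0.05473757]), 'grip_width': 1.000509239335153}
```

View pics/top0.png

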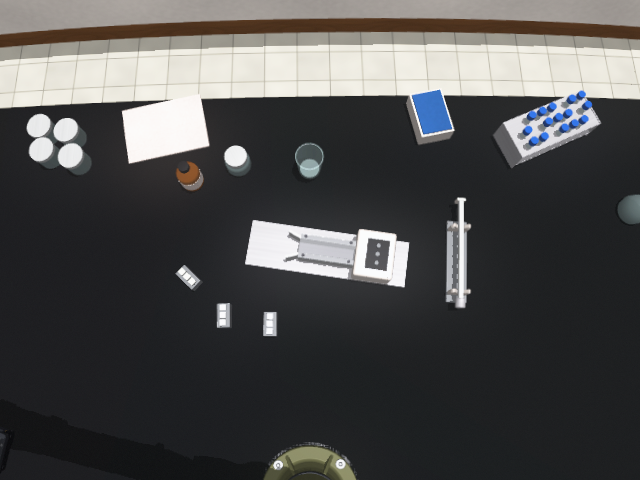

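View pics/side0.png

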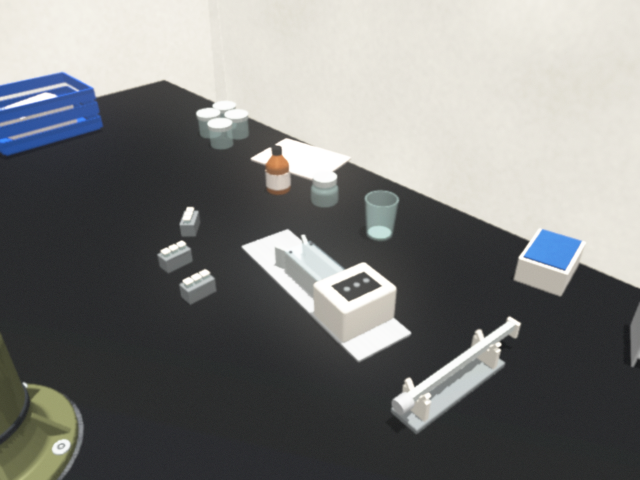

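The carrier candidates in the top view are at (188,277), (223,315) and (270,324). Robot-left is image-left, so the one at (188,277) fits. I'll enlarge it to confirm.

Run:
```python
from h import *
a=load('top0')['pixels'][250:350,160:300]; b=load('side0')['pixels'][195:305,150:250]
a=cv2.resize(a,None,fx=4,fy=4,interpolation=cv2.INTER_CUBIC);b=cv2.resize(b,(240*400//240,400),interpolation=cv2.INTER_CUBIC)
b=cv2.resize(load('side0')['pixels'][195:305,150:210],(218,400),interpolation=cv2.INTER_CUBIC)
cv2.imwrite('pics/crop1.png',np.hstack([a,b]))
d=load('top0'); print(plane(d,[(188,277),(223,315),(270,324)],0.02).round(3))
a=d['pixels'][185:315,240:475]; cv2.imwrite('pics/crop2.png',cv2.resize(a,None,fx=3.3,fy=3.3,interpolation=cv2.INTER_CUBIC))
```

```text
[[0.497 0.278 0.02 ]
 [0.406 0.193 0.02 ]
 [0.384 0.084 0.02 ]]
```

View pics/crop1.png

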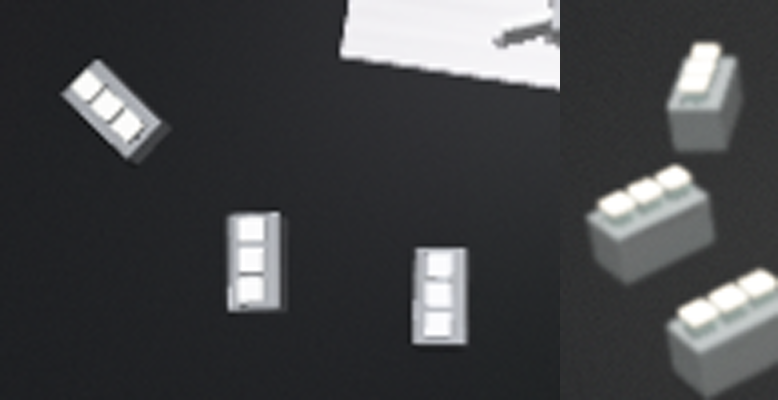

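View pics/crop2.png

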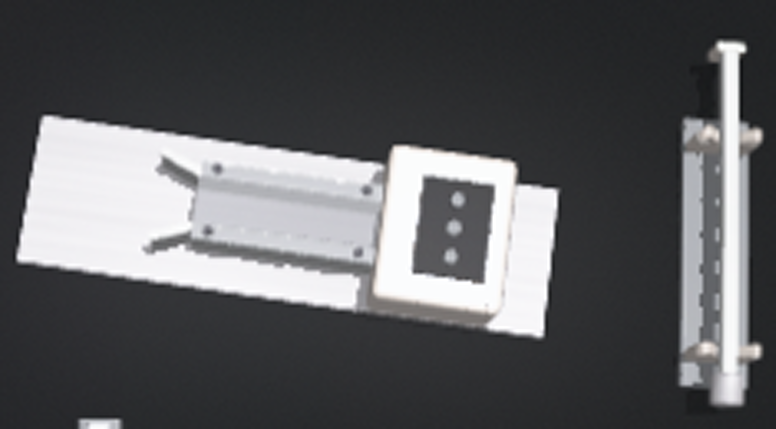

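Run:
```python
from h import *
d=load('top0'); im=d['pixels']; g=im.min(2)
# plate
m=np.zeros_like(g); m[210:300,235:420]=(g[210:300,235:420]>90)
cs,_=cv2.findContours(m,cv2.RETR_EXTERNAL,cv2.CHAIN_APPROX_NONE); c=max(cs,key=cv2.contourArea).reshape(-1,2)
P=plane(d,c,.006)[:,:2]
print('approx',[(tuple(c[np.argmin(c@v)]),) for v in np.array([[1,1],[1,-1],[-1,1],[-1,-1]])])
mask=np.zeros(len(c),bool)
def fit(sel):
    q=cv2.fitLine(P[sel].astype(np.float32),cv2.DIST_HUBER,0,1e-4,1e-4).ravel(); return q
u,v=c[:,0],c[:,1]
# upper edge, lower edge segments on plate (image)
left=fit((u<250)&(v>228)&(v<258)); 
up=fit((u>258)&(u<285)&(v<235)); lo=fit((u>255)&(u<350)&(v>255)); 
rt=fit((u>405)&(v>247)&(v<280))
for n,q in zip(['left','up','lo','rt'],[left,up,lo,rt]): print(n,q.round(4),np.degrees(np.arctan2(q[1],q[0])))
# carrier
for nm,(x0,y0,x1,y1) in {'car':(172,260,206,296)}.items():
    for th,z in ((100,.03),(235,.04)):
        mm=np.zeros_like(g); mm[y0:y1,x0:x1]=g[y0:y1,x0:x1]>th
        ys,xs=np.nonzero(mm); r=cv2.minAreaRect(plane(d,np.c_[xs,ys],z)[:,:2].astype(np.float32)*1000); print(nm,th,r,len(xs))
# depth check
print('depth z',[cloud(d,[p]).round(4).tolist() for p in [(262,240),(325,249),(188,277),(461,250),(375,238)]])
# stick
mm=np.zeros_like(g); mm[195:310,440:475]=g[195:310,440:475]>200
for r in range(196,310,6):
    xs=np.nonzero(mm[r])[0]
    print(r,xs.min() if len(xs) else None,xs.max() if len(xs) else None,g[r,444:474])
```

```text
approx [((np.int32(253), np.int32(220)),), ((np.int32(245), np.int32(264)),), ((np.int32(409), np.int32(242)),), ((np.int32(403), np.int32(287)),)]
left [ 0.9872 -0.1598  0.5759  0.1376] -9.192792
up [0.1546 0.988  0.6295 0.0753] 81.107155
lo [0.1645 0.9864 0.5067 0.0069] 80.530815
rt [ 0.9865 -0.1638  0.5325 -0.2445] -9.429015
car 100 ((496.2669982910156, 277.6962890625), (55.06591033935547, 28.078292846679688), 45.49386215209961) 294
car 235 ((497.13427734375, 277.70843505859375), (44.39655303955078, 11.464189529418945), 45.5617790222168) 82
depth z [[[0.5866, 0.1036, 0.0072]], [[0.5515, -0.0468, 0.058]], [[0.4944, 0.2739, 0.0378]], [[0.5444, -0.3662, 0.0512]], [[0.5705, -0.1609, 0.0801]]]
196 None None [35 35 34 33 36 34 34 35 34 33 33 34 33 34 35 33 33 35 34 35 33 33 35 34
 32 32 33 33 33 33]
202 460 463 [ 35  34  35  35  34  35  35  34  35  39  66 105 109 107 115 193 245 245
 245 215  65  34  35  33  32  34  34  35  33  33]
208 460 463 [ 35  36  36  35  36  35  35  32  26  27  26  26  30  50 101 189 246 245
 245 216  35  34  34  35  34  35  33  34  33  34]
214 460 463 [ 37  37  
[... 1437 characters left out ...]
  37  38  37  38  37  37]
280 459 463 [ 41  47 107 190 183 182 182 182 173  98  97  98  98  97 135 221 247 247
 247 229 177 179 127  36  38  38  35  37  37  37]
286 459 463 [ 40  48 128 190 183 183 182 173  99  98  98  99 129 159 137 224 248 248
 247 228 177 179 121  36  36  37  38  37  37  38]
292 459 469 [ 40  50  92 108 110 111 115 138 151 159 143 141 165 142 142 227 248 248
 247 226 183 181 178 178 192 216 129  47  36  35]
298 460 462 [ 40  63 121 184 183 183 182 167  99  99  98 101 131 156 171 191 216 233
 228 200 182 180 108  35  36  36  37  37  36  35]
304 459 463 [ 38  38  39  36  29  29  29  30  29  30  43  97 148 174 193 214 226 233
 225 208 184 102  35  36  36  35  36  36  35  35]
```

Run:
```python
from h import *
d=load('top0'); g=d['pixels'].min(2)
print(g[194:206,458:467]); print(g[290:312,458:466].astype(int)); print(g[220:230,445:472])
A=plane(d,[(461.13,208),(461.1,238),(460.97,286)],.052); print(A.round(4))
q=A[0]-A[2]; print('stick yaw',np.degrees(np.arctan2(q[1],q[0])))
# cover / walls top view rows
print('cover'); print(g[228:270:1,310]); print(g[228:270,340])
s=load('side0')
a=d['pixels'][140:200,165:345]; cv2.imwrite('pics/c3.png',np.vstack([cv2.resize(a,(792,264)),cv2.resize(s['pixels'][130:250,250:430],(450,300))[:, :].copy() if 0 else cv2.resize(s['pixels'][135:250,240:440],(792,336))[:,:]]))
a=s['pixels'][310:435,380:530]; cv2.imwrite('pics/c4.png',cv2.resize(a,None,fx=4.7,fy=4.7,interpolation=cv2.INTER_CUBIC))
```

```text
[[ 34  33  34  33  34  33  34  34  34]
 [ 33  33  34  34  33  32  34  35  34]
 [ 35  33  33  35  34  35  33  33  35]
 [141 115 115 113 112  98  79  59  33]
 [248 233 233 232 232 220 197 145  44]
 [246 247 249 249 249 249 250 220  71]
 [184 214 242 241 240 231 234 201  65]
 [119 195 245 245 245 218  95  64  34]
 [115 193 245 245 245 215  65  34  35]
 [111 192 245 245 245 212  35  35  34]
 [102 192 245 245 245 213  33  34  34]
 [100 190 245 245 245 214  34  33  34]]
[[140 226 248 248 248 233 194 190]
 [141 227 248 248 248 232 193 191]
 [142 227 248 248 247 226 183 181]
 [143 228 249 248 241 187 135 140]
 [144 228 249 249 242 181 113 120]
 [145 228 249 248 241 189 141 155]
 [145 230 249 249 244 215 177 180]
 [153 222 242 245 240 206 175 180]
 [171 191 216 233 228 200 182 180]
 [186 213 233 243 238 222 195 182]
 [190 215 234 242 236 221 193 182]
 [192 216 233 240 233 218 191 183]
 [192 215 230 237 230 215 190 161]
 [191 215 229 234 227 211 187 111]
 [193 214 226 233 225 208 184 102]
 [195 214 225 232 225 208 181  99]
 [179 194 211 220 213 200 176  96]
 [123 131 147 157 153 149 135  73]
 
[... 1031 characters left out ...]
193 149  51]
 [ 35  62 128 121 111 110 111 133 133 132 110 112 126 124 183 246 246 246
  230 141 139 134 135 141 137  90  36]
 [ 34  62  94 110 111 110 110 110 110 110 110 111 116 117 182 246 246 246
  228 110 110 113 116 116  87  41  36]]
[[ 0.6464 -0.3745  0.052 ]
 [ 0.5731 -0.3685  0.052 ]
 [ 0.4595 -0.3595  0.052 ]]
stick yaw -4.600090321772017
cover
[219 242 240 240 238 239 242 225 210 209 211 194 179 177 178 186 201 206
 207 205 205 206 205 206 207 203 206 209 211 212 176 123 105 105 135 227
 245 244 244 244 245 245]
[ 50  50  50  50 153 228 240 240 239 238 235 222 211 210 211 211 191 177
 177 181 195 202 202 202 202 203 203 204 203 201 208 210 211 212 202 142
 102 106 120 138 222 241]
```

View pics/c3.png

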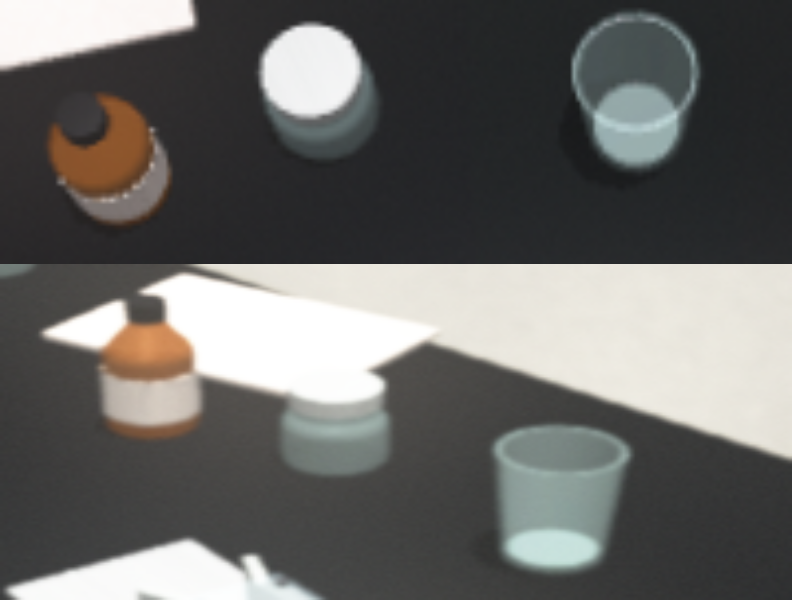

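View pics/c4.png

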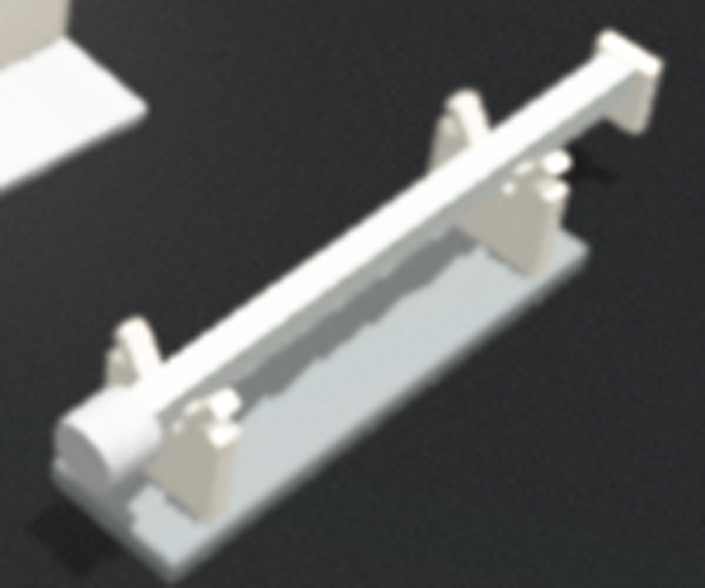

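Run:
```python
from h import *
d=load('top0');s=load('side0')
print('shoe front',plane(d,[(461,197.1)],.053)); print('knob',plane(d,[(461,297.4)],.057))
print('reag cap',plane(d,[(184.3,166.8)],.13),'jar',plane(d,[(235.5,155.9)],.065),'beaker',plane(d,[(309.3,156.4)],.085))
print('side reag base', plane(s,[(240+150*200/792,135+(425-264)*115/336)],.0))
f=np.array([-.1616,-.9868]);l=np.array([.9868,-.1616])
# cover lateral edges top view: col 310 and 340
for c,r in ((310,234.9),(310,257.7),(340,238.4),(340,262.6)):
    p=plane(d,[(c,r)],.056)[0,:2]; print(c,r,p@f,p@l)
# predicted projections
M=np.array([.5635,.013]); T=lambda x,y,z:np.r_[M+f*x+l*y,z]
yaw=np.radians(-4.6); sx=np.array([np.cos(yaw),np.sin(yaw)]); 
F=plane(d,[(461.1,197.1)],.053)[0,:2]; B=F-sx*.179; print('B from shoe',B, 'from knob',plane(d,[(461,297.4)],.057)[0,:2]+sx*.061)
pts=[T(-125,0,0)]*0+[T(a,b,c) for a,b,c in [(-.125,-.055,.006),(-.125,.055,.006),(-.03,.0285,.052),(-.03,-.0285,.052),(0,.0165,.052),(0,-.0165,.052),(.13,.055,.076),(.13,-.055,.076),(.22,.055,.076),(.22,-.055,.076),(0,.0285,.056),(0,-.0285,.056)]]
S=lambda x,y,z:np.r_[B+sx*x+np.array([-sx[1],sx[0]])*y,z]
pts2=[S(.179,.01,.053),S(.179,-.01,.053),S(.179,-.01,.025),S(-.061,0,.057),S(-.083,0,.045),S(0,.005,.052),S(0,-.005,.052)]
for n,dd,(x0,y0,x1,y1) in (('top',d,(240,190,480,320)),('side',s,(235,220,535,440))):
    k=3.3 if n=='top' else 2.6
    im=cv2.resize(dd['pixels'][y0:y1,x0:x1],None,fx=k,fy=k,interpolation=cv2.INTER_CUBIC)
    for p,col in [(q,(0,0,255)) for q in proj(dd,pts)]+[(q,(0,200,0)) for q in proj(dd,pts2)]:
        cv2.circle(im,tuple(int(round(v)) for v in ((p+.5)-[x0,y0])*k),2,col,-1)
    cv2.imwrite(f'pics/ov_{n}.png',im)
```

```text
shoe front [[ 0.67323497 -0.37621522  0.053     ]]
knob [[ 0.43258269 -0.35625185  0.057     ]]
reag cap [[0.73255545 0.26962973 0.13      ]] jar [[0.78170523 0.1629522  0.065     ]] beaker [[ 0.76895266 -0.01424686  0.085     ]]
side reag base [[0.74417627 0.27887997 0.        ]]
310 234.9 -0.08212254473917083 0.5802606293719196
310 257.7 -0.07429612923164947 0.5269440714358771
340 238.4 -0.0119465542816274 0.5820359287244671
340 262.6 -0.004344344109003656 0.5255073979553078
B from shoe [ 0.49480867 -0.36210473] from knob [ 0.4933862  -0.36114398]
```

View pics/ov_top.png

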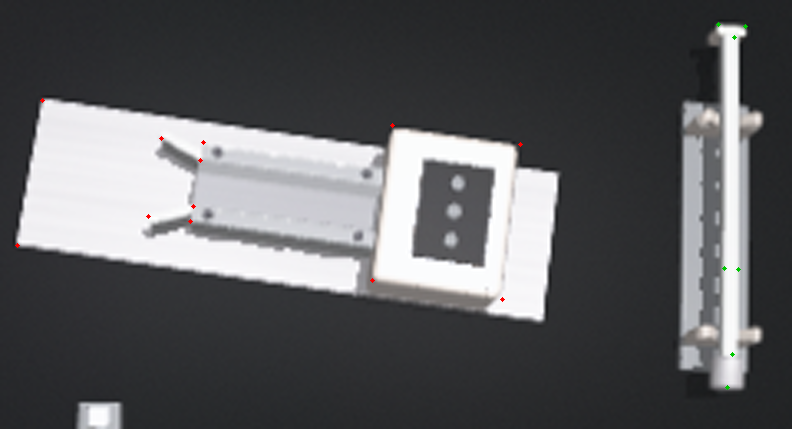

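View pics/ov_side.png

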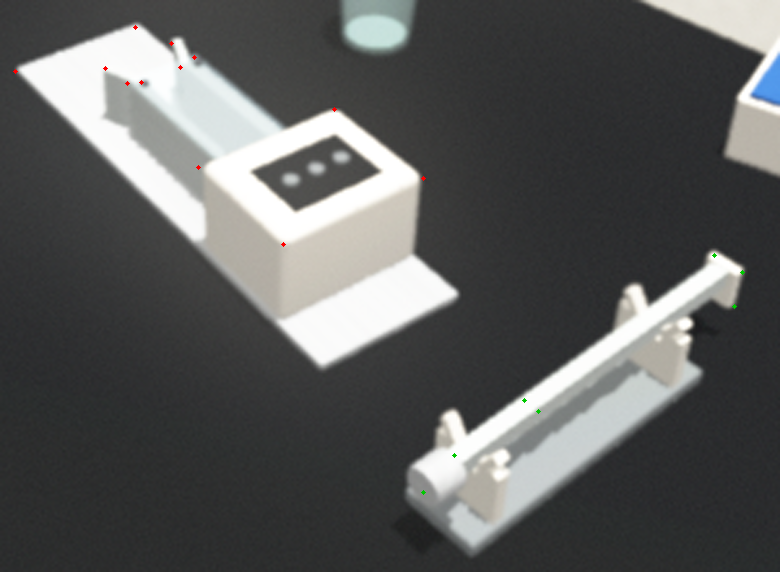

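```bash
cat >> h.py <<'E'
def goal(gx,gy,gz,jaw):
    """grasp point target (m), jaw deg -> prints deltas"""
    s=ctrl.get_state(); R=Ro.from_rotvec(s['tool_rot']); p=np.array(s['position'])
    a=np.radians(jaw); y=np.array([np.cos(a),np.sin(a),0]); z=np.array([0,0,-1.]); x=np.cross(y,z)
    Rg=Ro.from_matrix(np.c_[x,y,z]); D=np.array([gx,gy,gz+.164])-p
    print('t',round(s['time'],2),'grasp',(p+R.apply([0,0,.164])).round(4),'jawdeg',np.degrees(np.arctan2(*R.as_matrix()[:2,1][::-1])).round(2),'ft',s['ft_force'].round(1),'w',round(s['grip_width'],3))
    print(' turn(tool)',(R.inv()*Rg).as_rotvec().round(3),' shift cm now-axes',(R.inv().apply(D)*100).round(2),' goal-axes',(Rg.inv().apply(D)*100).round(2))
E
python3 - <<'E'
from h import *
goal(.4967,.2777,.12,-44.5)
d=load('top0');im=cv2.cvtColor(d['pixels'],cv2.COLOR_BGR2HSV)
m=((im[...,0]<22)&(im[...,1]>90)&(im[...,2]>40)).astype(np.uint8); m[:,:165]=0;m[:,215:]=0;m[:150]=0;m[200:]=0
ys,xs=np.nonzero(m); print('amber top px',xs.min(),xs.max(),ys.min(),ys.max(),[ (z,plane(d,[((xs.min()+xs.max())/2,172)],z).round(3)) for z in (.09,)], plane(d,[(xs.min()-.5,176),(xs.max()+.5,176)],.07).round(3))
s=load('side0');g=s['pixels'].min(2)
print(g[180,258:300]);print(plane(s,[(265,192),(291,192)],0).round(3))
E
```

```text
t 0.1 grasp [0.1606 0.6294 0.2398] jawdeg 75.69 ft [-0.1 -0.5 -1. ] w 1.001
 turn(tool) [-1.000e-03  2.000e-03  2.098e+00]  shift cm now-axes [-41.26 -25.78  12.03]  goal-axes [-1.55 48.64 11.98]
amber top px 176 203 161 191 [(0.09, array([[0.734, 0.267, 0.09 ]]))] [[0.732 0.305 0.07 ]
 [0.731 0.238 0.07 ]]
[ 63  64  66  66  67  67  72  93 135 160 170 171 174 176 177 180 182 183
 184 187 190 192 193 193 191 190 190 187 185 184 181 168 135  94  77  75
  77  76  78  76  79  77]
[[0.716 0.293 0.   ]
 [0.76  0.25  0.   ]]
```

>>> play_rows(targets="0 0 0 0 0 0.175 1;0 0 0 0 0 0.175 1;0 0 0 0 0 0.175 1;0 0 0 0 0 0.175 1;0 0 0 0 0 0.175 1;0 0 0 0 0 0.175 1;0 0 0 0 0 0.175 1;0 0 0 0 0 0.175 1;0 0 0 0 0 0.175 1;0 0 0 0 0 0.175 1;0 0 0 0 0 0.175 1;0 0 0 0 0 0.175 1;0 0 0 0 0 0 1", newtons=30)

```text
time: 1.72
position: [0.16, 0.628, 0.3948]
tool_rot: [2.924, 1.107, -0.015]
ft_force: [-0.1, 0.1, 0.4]
grip_width: 0.998
```

```bash
python3 -c "
from h import *
goal(.4967,.2777,.12,-44.5)"
```

```text
t 1.73 grasp [0.1594 0.6251 0.2308] jawdeg -48.53 ft [-0.1  0.1  0.4] w 0.998
 turn(tool) [ 0.01   0.015 -0.07 ]  shift cm now-axes [ 2.2  48.42 11.56]  goal-axes [-1.38 48.56 11.08]
```

>>> play_rows(targets="0 5 0.5 0.01 0.015 -0.07 1;0 5.5 0.8 0 0 0 1;0 5.5 0.8 0 0 0 1;0 5.5 0.8 0 0 0 1;0 5.5 0.8 0 0 0 1;0 5.5 0.8 0 0 0 1;0 5.5 0.8 0 0 0 1;-0.5 5 0.8 0 0 0 1;-0.5 3 0.8 0 0 0 1;0 0 0 0 0 0 1")

```text
time: 2.98
position: [0.4924, 0.2919, 0.3216]
tool_rot: [-2.87, -1.277, 0.0]
ft_force: [-0.4, -0.2, -0.1]
grip_width: 0.999
```

```bash
python3 -c "
from h import *
goal(.4967,.2777,.07,-44.5)"
```

```text
t 2.98 grasp [0.4924 0.292  0.1576] jawdeg -42.01 ft [-0.4 -0.2 -0.1] w 0.999
 turn(tool) [-0.    -0.     0.043]  shift cm now-axes [-0.77  1.27  8.76]  goal-axes [-0.72  1.3   8.76]
```

>>> play_rows(targets="-0.4 0.7 2.5 0 0 0.043 1;-0.3 0.6 2.5 0 0 0 1;0 0 2 0 0 0 1;0 0 1 0 0 0 1;0 0 0 0 0 0 1")

```text
time: 3.6
position: [0.4939, 0.2847, 0.2407]
tool_rot: [-2.881, -1.238, -0.002]
ft_force: [0.3, 0.6, 0.2]
grip_width: 1.0
```

```bash
python3 -c "
from h import *
goal(.4967,.2777,.024,-44.5)
d=grab('top','top1');d2=grab('side','side1')
cv2.imwrite('pics/c5.png',np.hstack([cv2.resize(d['pixels'][230:330,140:240],(400,400)),cv2.resize(d2['pixels'][150:250,140:240],(400,400))]))"
```

```text
t 3.6 grasp [0.4937 0.2856 0.0767] jawdeg -43.49 ft [0.3 0.6 0.2] w 1.0
 turn(tool) [-0.005 -0.003  0.018]  shift cm now-axes [-0.33  0.71  5.26]  goal-axes [-0.3   0.69  5.27]
```

View pics/c5.png

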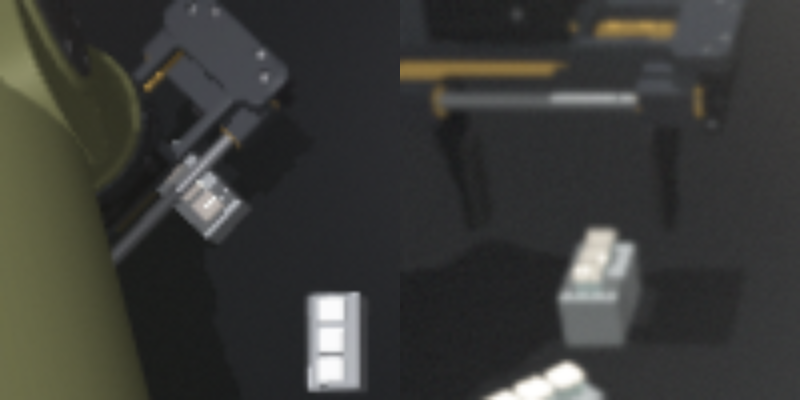

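>>> play_rows(targets="-0.3 0.7 0 0 0 0.018 1;-0.2 0.4 1.5 0 0 0 1;0 0 1.5 0 0 0 1;0 0 1 0 0 0 1;0 0 0 0 0 0 1")

```text
time: 4.32
position: [0.4997, 0.2729, 0.1999]
tool_rot: [-2.893, -1.209, -0.007]
ft_force: [-0.8, -0.3, -0.2]
grip_width: 1.0
```

```bash
python3 -c "
from h import *
goal(.4967,.2777,.024,-44.5)"
```

```text
t 4.33 grasp [0.5    0.2742 0.0359] jawdeg -44.64 ft [-0.8 -0.3 -0.2] w 1.0
 turn(tool) [-0.004 -0.007 -0.002]  shift cm now-axes [ 0.12 -0.55  1.19]  goal-axes [ 0.13 -0.55  1.19]
```

>>> play_rows(targets="0.1 -0.5 0.5 0 0 0 1;0 0 0.5 0 0 0 1;0 0 0 0 0 0 1;0 0 0 0 0 0 1")

```text
time: 4.82
position: [0.4968, 0.2781, 0.1896]
tool_rot: [-2.892, -1.21, -0.009]
ft_force: [-0.1, 0.4, -0.0]
grip_width: 0.999
```

```bash
python3 -c "
from h import *
goal(.4967,.2777,.024,-44.5)"
```

```text
t 4.83 grasp [0.4972 0.2795 0.0256] jawdeg -44.59 ft [-0.1  0.4 -0. ] w 0.999
 turn(tool) [-0.004 -0.008 -0.002]  shift cm now-axes [-0.04  0.03  0.16]  goal-axes [-0.04  0.02  0.16]
```

>>> play_rows(targets="0 0 0.15 -0.004 -0.008 0 1;0 0 0 0 0 0 -1;0 0 0 0 0 0 -1;0 0 0 0 0 0 -1;0 0 0 0 0 0 -1;0 0 0 0 0 0 -1;0 0 0 0 0 0 -1", newtons=25)

```text
time: 5.7
position: [0.4972, 0.2781, 0.1887]
tool_rot: [2.898, 1.212, 0.001]
ft_force: [-0.2, -0.2, -1.3]
grip_width: 0.403
```

```bash
python3 -c "
from h import *
goal(.4967,.2777,.024,-44.5)"
```

```text
t 5.7 grasp [0.4972 0.2781 0.0247] jawdeg -44.61 ft [-0.2 -0.2 -1.3] w 0.403
 turn(tool) [ 0.    -0.    -0.002]  shift cm now-axes [-0.06 -0.    0.07]  goal-axes [-0.06 -0.    0.07]
```

>>> play_rows(targets="0 0 0 0 0 0 -1;0 0 0 0 0 0 -1;0 0 0 0 0 0 -1;0 0 0 0 0 0 -1")

```text
time: 6.2
position: [0.4972, 0.2781, 0.1887]
tool_rot: [2.898, 1.212, 0.001]
ft_force: [-0.2, 0.4, 0.5]
grip_width: 0.34
```

>>> play_rows(targets="0 0 -3 0 0 0 -1;0 0 -3 0 0 0 -1;0 0 -3 0 0 0 -1;0 0 -2 0 0 0 -1;0 0 -0.3 0 0 -0.15 -1;0 0 -0.3 0 0 -0.15 -1;0 0 -0.3 0 0 -0.15 -1;0 0 -0.3 0 0 -0.15 -1;0 0 0 0 0 0 -1")

```text
time: 7.32
position: [0.496, 0.2774, 0.3126]
tool_rot: [-2.393, -2.035, 0.006]
ft_force: [1.0, -1.1, -0.2]
grip_width: 0.343
```

```bash
python3 -c "
from h import *
goal(.5735,.0742,.075,-9.3)"
```

```text
t 7.33 grasp [0.4954 0.2771 0.1487] jawdeg -9.24 ft [ 1.  -1.1 -0.2] w 0.343
 turn(tool) [-0.003  0.003  0.001]  shift cm now-axes [-18.79  10.94   7.39]  goal-axes [-18.8   10.94   7.36]
```

>>> play_rows(targets="-2 1.2 0 0 0 0 -1;-3.5 2 0.5 0 0 0 -1;-3.5 2 0.8 0 0 0 -1;-3.5 2 0.8 0 0 0 -1;-3.5 2 0.8 0 0 0 -1;-2 1.2 0.8 0 0 0 -1;-1 0.5 0.5 0 0 0 -1;0 0 0 0 0 0 -1;0 0 0 0 0 0 -1")

```text
time: 8.45
position: [0.5722, 0.0685, 0.2676]
tool_rot: [-2.411, -2.011, 0.008]
ft_force: [0.1, 1.0, 0.1]
grip_width: 0.346
```

```bash
python3 -c "
from h import *
goal(.5735,.0742,.06,-9.3)"
```

```text
t 8.45 grasp [0.5713 0.0682 0.1036] jawdeg -10.35 ft [0.1 1.  0.1] w 0.346
 turn(tool) [-0.005  0.003 -0.018]  shift cm now-axes [0.6  0.05 4.36]  goal-axes [0.59 0.04 4.36]
```

>>> play_rows(targets="0.5 0.05 1 -0.005 0.003 -0.018 -1;0.1 0 2 0 0 0 -1;0 0 1.3 0 0 0 -1;0 0 0 0 0 0 -1;0 0 0 0 0 0 -1")

```text
time: 9.07
position: [0.5734, 0.0802, 0.223]
tool_rot: [-2.384, -2.043, -0.006]
ft_force: [0.2, -0.3, -1.2]
grip_width: 0.342
```

```bash
python3 -c "
from h import *
goal(.5735,.0742,.032,-9.3)
d=grab('top','top2');d2=grab('side','side2')
cv2.imwrite('pics/c6.png',np.hstack([cv2.resize(d['pixels'][190:290,240:340],(400,400)),cv2.resize(d2['pixels'][180:280,220:320],(400,400))]))"
```

```text
t 9.07 grasp [0.5737 0.0807 0.059 ] jawdeg -8.8 ft [ 0.2 -0.3 -1.2] w 0.342
 turn(tool) [ 0.001 -0.004  0.009]  shift cm now-axes [-0.6   0.09  2.7 ]  goal-axes [-0.59  0.1   2.7 ]
```

View pics/c6.png

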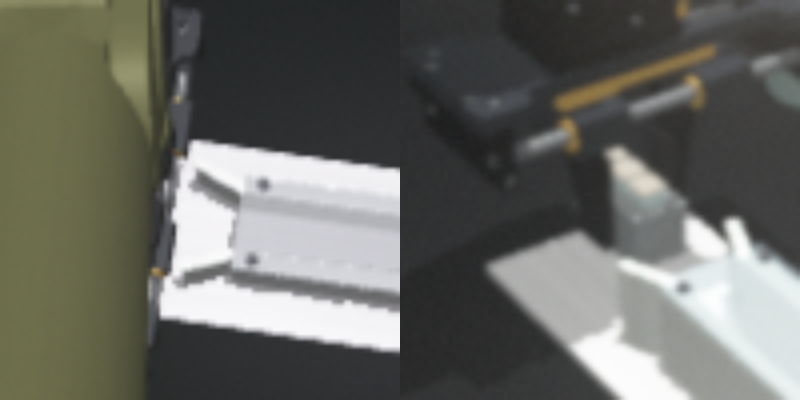

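>>> play_rows(targets="-0.3 0.1 0.8 0.001 -0.004 0.009 -1;-0.1 0 0.8 0 0 0 -1;0 0 0.6 0 0 0 -1;0 0 0 0 0 0 -1;0 0 0 0 0 0 -1")

```text
time: 9.8
position: [0.5742, 0.0752, 0.2002]
tool_rot: [2.396, 2.031, 0.001]
ft_force: [-0.2, -0.5, -2.0]
grip_width: 0.342
```

```bash
python3 -c "
from h import *
goal(.5735,.0742,.0312,-9.3)"
```

```text
t 9.8 grasp [0.5744 0.0752 0.0362] jawdeg -9.42 ft [-0.2 -0.5 -2. ] w 0.342
 turn(tool) [ 0.001  0.    -0.002]  shift cm now-axes [-0.11 -0.05  0.5 ]  goal-axes [-0.11 -0.05  0.5 ]
```

>>> play_rows(targets="-0.1 -0.05 0.3 0 0 0 -1;0 0 0.2 0 0 0 -1;0 0 0 0 0 0 -1")

```text
time: 10.18
position: [0.5736, 0.0743, 0.1952]
tool_rot: [2.395, 2.031, 0.002]
ft_force: [0.3, -0.1, -0.4]
grip_width: 0.345
```

```bash
python3 -c "
from h import *
goal(.5735,.0742,.0305,-9.3)"
```

```text
t 10.18 grasp [0.5739 0.0743 0.0312] jawdeg -9.41 ft [ 0.3 -0.1 -0.4] w 0.345
 turn(tool) [ 0.002 -0.    -0.002]  shift cm now-axes [-0.01 -0.01  0.07]  goal-axes [-0.01 -0.01  0.07]
```

>>> play_rows(targets="0 0 0.07 0 0 0 -1;0 0 0.03 0 0 0 -1;0 0 0 0 0 0 0.2;0 0 0 0 0 0 0.2;0 0 0 0 0 0 0.2;0 0 0 0 0 0 0.2;0 0 -2 0 0 0 0.2;0 0 -3 0 0 0 0.2;0 0 -4 0 0 0 0.2;0 0 -4 0 0 0 0.2;0 0 -4 0 0 0 0.2;0 0 0 0 0 0 0.2")

```text
time: 11.68
position: [0.5737, 0.0731, 0.3775]
tool_rot: [2.395, 2.027, 0.013]
ft_force: [-0.2, -0.6, -0.2]
grip_width: 0.602
```

```bash
python3 -c "
from h import *
goal(.4945,-.3617,.12,85.4)
d2=grab('side','side3')
cv2.imwrite('pics/c7.png',cv2.resize(d2['pixels'][200:320,230:390],(800,600)))"
```

```text
t 11.68 grasp [0.5751 0.0734 0.2135] jawdeg -9.52 ft [-0.2 -0.6 -0.2] w 0.602
 turn(tool) [ 0.009  0.004 -1.657]  shift cm now-axes [-44.22  -0.69   9.2 ]  goal-axes [  4.4  -43.98   9.35]
```

View pics/c7.png

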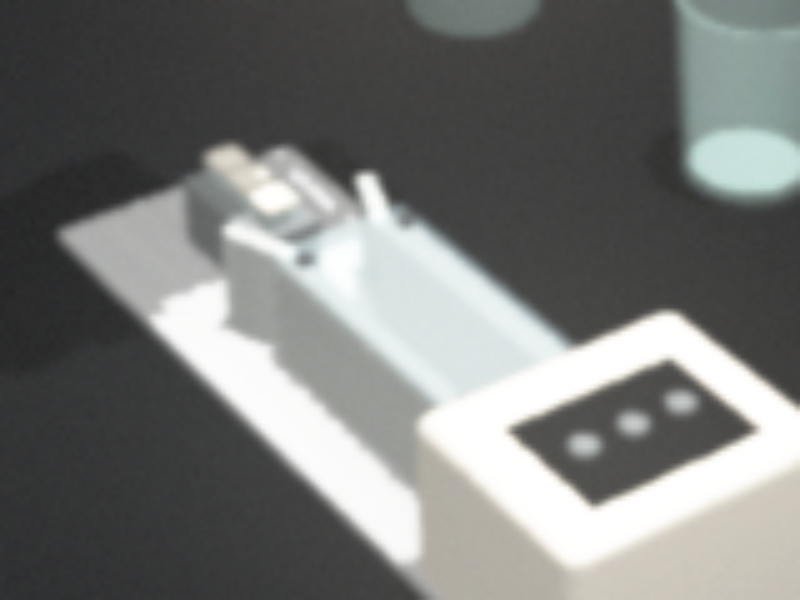

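>>> play_rows(targets="-3 0 0 0 0 0 0.2;-5.5 0 0 0 0 0 0.2;-5.5 0 0 0 0 0 0.2;-5.5 0 0 0 0 0 0.2;-5.5 0 0 0 0 0 0.2;-5.5 0 0 0 0 0 0.2;-5.5 0 0 0 0 0 0.2;-5 0 0 0 0 0 0.2;-2.5 0 0 0 0 0 0.2;0 0 0 0 0 0 0.2")

```text
time: 12.98
position: [0.4955, -0.3661, 0.3676]
tool_rot: [-2.389, -2.027, 0.005]
ft_force: [0.4, 0.3, 0.3]
grip_width: 0.604
```

>>> play_rows(targets="0 0 0 0 0 -0.166 0.2;0 0 0 0 0 -0.166 0.2;0 0 0 0 0 -0.166 0.2;0 0 0 0 0 -0.166 0.2;0 0 0 0 0 -0.166 0.2;0 0 0 0 0 -0.166 0.2;0 0 0 0 0 -0.166 0.2;0 0 0 0 0 -0.166 0.2;0 0 0 0 0 -0.166 0.2;0 0 0 0 0 -0.1 0.2;0 0 0 0 0 0 0.2;0 0 0 0 0 0 0.2")

```text
time: 14.48
position: [0.5021, -0.3431, 0.3609]
tool_rot: [-0.102, -3.121, -0.034]
ft_force: [-0.3, 0.9, -0.2]
grip_width: 0.597
```

```bash
python3 -c "
from h import *
goal(.4945,-.3617,.12,85.4)
d=grab('top','top4')"
```

```text
t 14.47 grasp [ 0.4991 -0.3394  0.1969] jawdeg 86.25 ft [-0.3  0.9 -0.2] w 0.597
 turn(tool) [ 0.021 -0.02   0.015]  shift cm now-axes [ 0.49 -2.07  7.66]  goal-axes [ 0.61 -1.92  7.69]
```

View pics/top4.png

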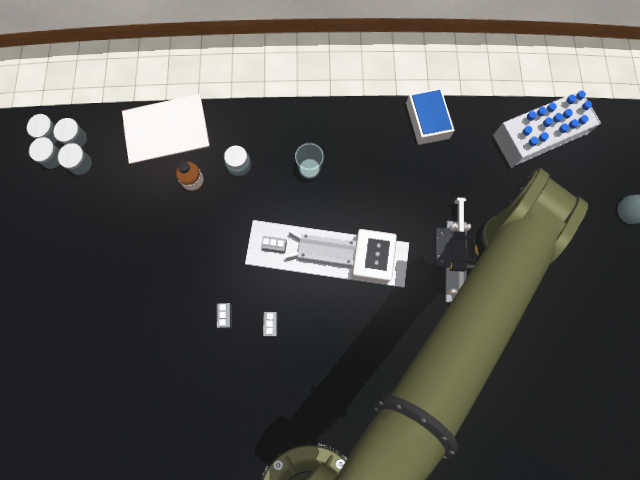

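```bash
python3 -c "
from h import *
d=load('top4');g=d['pixels'].min(2)
print(g[232:256,262:292])
m=np.zeros_like(g);m[232:256,258:290]=(d['pixels'][232:256,258:290].min(2)<215);
cv2.imwrite('pics/c8.png',cv2.resize(d['pixels'][215:285,240:340],(800,560),interpolation=cv2.INTER_CUBIC))
f=np.array([-.1616,-.9868]);l=np.array([.9868,-.1616]);M=np.array([.5635,.013])
for p in proj(d,[np.r_[M+f*x+l*y,.036] for x,y in ((-.09,.015),(-.09,-.015),(-.034,.015),(-.034,-.015))]): print(p)
"
```

```text
[[236 236 236 237 237 237 236 237 237 237 238 238 239 239 239 239 239 239
  240 239 239 239 239 239 239 238 221 177 206 234]
 [238 239 238 238 238 238 237 238 237 237 238 238 238 237 238 239 239 239
  239 240 240 240 240 240 240 240 234 134 119 161]
 [239 239 239 240 239 240 240 240 239 239 239 239 239 239 239 239 239 239
  239 240 239 239 239 240 241 241 207 127 105 103]
 [238 223 225 225 237 239 240 240 240 241 241 241 241 241 241 241 241 241
  241 241 241 241 240 241 241 208 156 126 106 103]
 [222 191 196 195 208 221 218 213 218 226 227 221 239 241 241 241 241 242
  242 242 242 242 242 242 242 170 149 142 129 113]
 [218 188 181 180 178 186 182 177 182 192 196 188 208 217 215 219 227 228
  222 239 242 242 242 242 243 228 164 150 146 140]
 [208 198 237 232 230 219 200 196 179 177 179 178 178 181 179 183 194 197
  190 210 218 216 220 229 240 242 226 224 224 163]
 [194 217 249 250 249 248 245 212 197 237 232 230 219 200 197 181 177 181
  180 178 181 180 184 195 202 238 241 241 242 226]
 [199 227 250 251 251 251 251 217 206 249 250 249 247 245 223 184 237 232
  230 220 200 198 182 178 
[... 1312 characters left out ...]
 111 100  88  86  86  76  73  72  74
   76  83  91 113  85 188 240 243 244 244 244 244]
 [241 240 227 224 224 224 223 223 221 220 218 216 148 130 126 114 112 100
   88  86  86  77  75 199 238 242 242 242 243 243]
 [241 240 240 240 240 240 241 241 241 241 241 241 227 224 224 222 221 153
  131 131 131 129 207 231 240 241 242 243 244 245]
 [240 240 240 240 241 241 241 242 241 242 241 242 241 242 242 242 242 228
  225 225 225 225 240 243 245 246 246 247 248 248]
 [240 240 240 240 240 241 241 241 242 242 242 242 243 243 243 242 242 242
  242 242 243 243 244 247 249 249 248 248 249 249]]
[262.63319388 234.77945969]
[260.54160787 247.06894018]
[285.99402187 238.10234853]
[284.01706243 250.43414944]
```

View pics/c8.png

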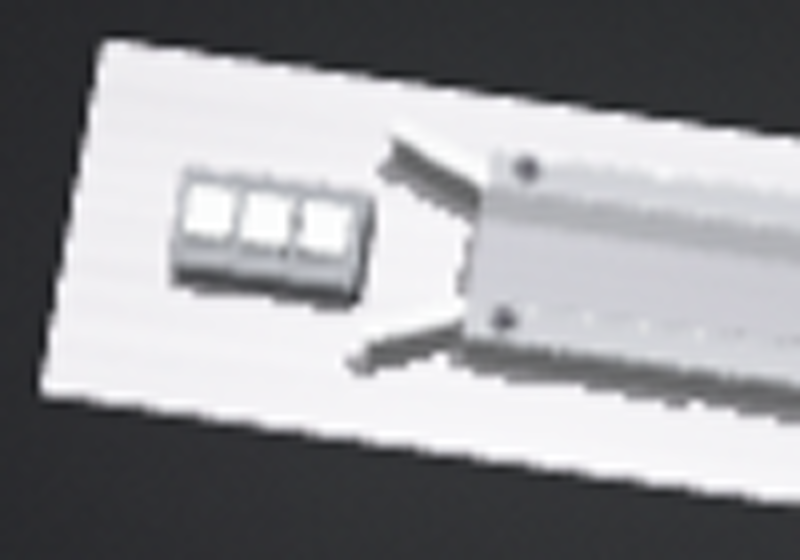

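>>> play_rows(targets="0.4 -1.5 1.5 0.02 -0.02 0.015 0.2;0.1 -0.4 2.5 0 0 0 0.2;0 0 2 0 0 0 0.2;0 0 1 0 0 0 0.2;0 0 0 0 0 0 0.2;0 0 0 0 0 0 0.2")

```text
time: 15.28
position: [0.4967, -0.3606, 0.2901]
tool_rot: [0.131, 3.136, 0.0]
ft_force: [0.4, -0.0, 0.0]
grip_width: 0.6
```

```bash
python3 -c "
from h import *
goal(.4945,-.3617,.045,85.4)"
```

```text
t 15.28 grasp [ 0.4972 -0.3606  0.1261] jawdeg 85.2 ft [ 0.4 -0.   0. ] w 0.6
 turn(tool) [ 0.     0.003 -0.003]  shift cm now-axes [ 0.23 -0.13  8.1 ]  goal-axes [ 0.21 -0.13  8.11]
```

>>> play_rows(targets="0.15 -0.1 1.5 0 0 0 0.2;0 0 2.5 0 0 0 0.2;0 0 2 0 0 0 0.2;0 0 1.2 0 0 0 0.2;0 0 0 0 0 0 0.2;0 0 0 0 0 0 0.2")

```text
time: 16.02
position: [0.4959, -0.3622, 0.2161]
tool_rot: [0.132, 3.133, -0.002]
ft_force: [0.5, 0.1, -0.4]
grip_width: 0.597
```

```bash
python3 -c "
from h import *
goal(.4945,-.3617,.045,85.4)"
```

```text
t 16.02 grasp [ 0.4969 -0.3625  0.0521] jawdeg 85.19 ft [ 0.5  0.1 -0.4] w 0.597
 turn(tool) [-0.001  0.006 -0.004]  shift cm now-axes [0.15 0.04 0.71]  goal-axes [0.15 0.03 0.71]
```

>>> play_rows(targets="0.2 0 0.5 0 0.006 -0.003 0.2;0.1 0 0.2 0 0 0 0.2;0 0 0 0 0 0 0.2")

```text
time: 16.4
position: [0.4932, -0.3623, 0.21]
tool_rot: [0.127, 3.137, -0.004]
ft_force: [-0.2, 0.5, -0.3]
grip_width: 0.603
```

```bash
python3 -c "
from h import *
goal(.4945,-.3617,.045,85.4)
d=grab('side','side5')
cv2.imwrite('pics/c9.png',cv2.resize(d['pixels'][290:440,370:550],(720,600),interpolation=cv2.INTER_CUBIC))"
```

```text
t 16.4 grasp [ 0.4935 -0.3627  0.046 ] jawdeg 85.38 ft [-0.2  0.5 -0.3] w 0.603
 turn(tool) [-0.002  0.002 -0.   ]  shift cm now-axes [-0.12  0.07  0.1 ]  goal-axes [-0.12  0.07  0.1 ]
```

View pics/c9.png

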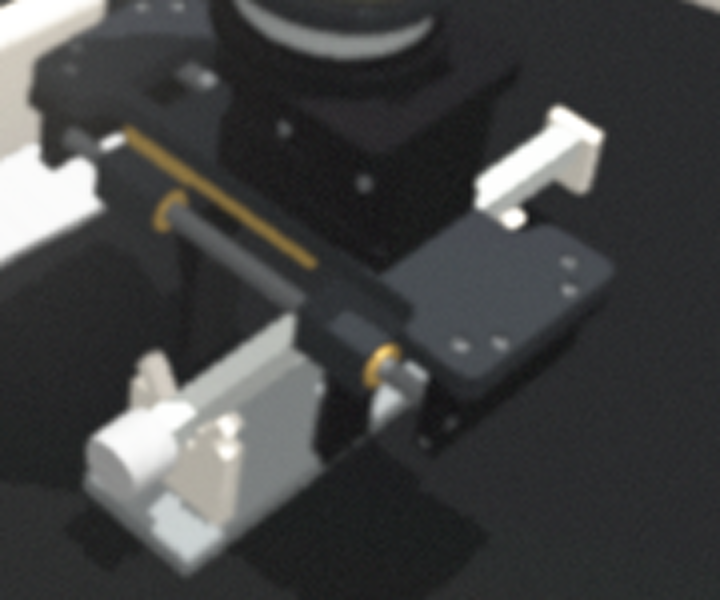

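>>> play_rows(targets="-0.1 0.07 0.08 0 0 0 -1;0 0 0 0 0 0 -1;0 0 0 0 0 0 -1;0 0 0 0 0 0 -1;0 0 0 0 0 0 -1;0 0 0 0 0 0 -1;0 0 0 0 0 0 -1;0 0 0 0 0 0 -1;0 0 0 0 0 0 -1;0 0 0 0 0 0 -1", newtons=45)

```text
time: 17.7
position: [0.4947, -0.3616, 0.2096]
tool_rot: [0.126, 3.136, -0.004]
ft_force: [-0.7, 0.5, 0.1]
grip_width: 0.108
```

```bash
python3 -c "
from h import *
goal(.4945,-.3617,.045,85.4)"
```

```text
t 17.7 grasp [ 0.4951 -0.3619  0.0456] jawdeg 85.4 ft [-0.7  0.5  0.1] w 0.108
 turn(tool) [-0.002  0.003  0.   ]  shift cm now-axes [ 0.02 -0.02  0.06]  goal-axes [ 0.02 -0.02  0.06]
```

>>> play_rows(targets="0 0 -0.8 0 0 0 -1;0 0 -2 0 0 0 -1;0 0 -3 0 0 0 -1;0 0 -3 0 0 0 -1;0 0 -3 0 0 0 -1;0 0 -3 0 0 0 -1;0 0 -2.5 0 0 0 -1;0 0 -1 0 0 0 -1;0 0 0 0 0 0 -1;0 0 0 0 0 0 -1")

```text
time: 18.95
position: [0.4921, -0.3617, 0.4062]
tool_rot: [0.13, 3.133, -0.006]
ft_force: [0.4, 0.2, -2.0]
grip_width: 0.108
```

```bash
python3 -c "
from h import *
goal(.4945,-.3617,.22,85.4)
d=grab('side','side6')
cv2.imwrite('pics/c10.png',d['pixels'])"
```

```text
t 18.95 grasp [ 0.4931 -0.3624  0.2422] jawdeg 85.24 ft [ 0.4  0.2 -2. ] w 0.108
 turn(tool) [-0.004  0.006 -0.003]  shift cm now-axes [-0.23  0.02  2.23]  goal-axes [-0.24  0.02  2.22]
```

View pics/c10.png

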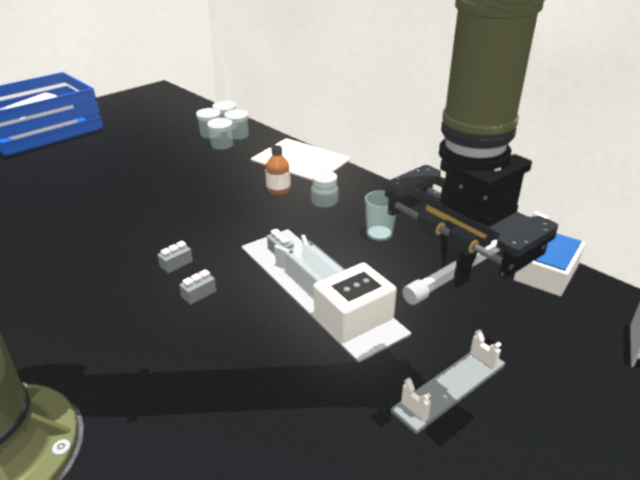

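Stick is lifted level and clear of the rest. Next: turn, then carry high to the loading side.

>>> play_rows(targets="0 0 0 0 0 0.1 -1;0 0 0 0 0 0.15 -1;0 0 0 0 0 0.15 -1;0 0 0 0 0 0.15 -1;0 0 0 0 0 0.15 -1;0 0 0 0 0 0.15 -1;0 0 0 0 0 0.15 -1;0 0 0 0 0 0.15 -1;0 0 0 0 0 0.15 -1;0 0 0 0 0 0.15 -1;0 0 0 0 0 0.15 -1;0 0 0 0 0 0.05 -1;0 0 0 0 0 0 -1;0 0 0 0 0 0 -1")

```text
time: 20.75
position: [0.4902, -0.3583, 0.3888]
tool_rot: [-2.434, -1.956, 0.019]
ft_force: [-0.0, 0.0, -1.0]
grip_width: 0.109
```

```bash
python3 -c "
from h import *
goal(.607,.283,.22,-9.3)"
```

```text
t 20.75 grasp [ 0.4867 -0.3571  0.2248] jawdeg -12.44 ft [-0.  0. -1.] w 0.109
 turn(tool) [-0.022 -0.003 -0.055]  shift cm now-axes [65.14 -2.4   0.71]  goal-axes [65.17  1.16  0.48]
```

>>> play_rows(targets="1 0 0 -0.022 -0.003 -0.055 -1;2.5 0 0 0 0 0 -1;4 0 0 0 0 0 -1;4.5 0 0 0 0 0 -1;4.5 0 0 0 0 0 -1;4.5 0 0 0 0 0 -1;4.5 0 0 0 0 0 -1;4.5 0 0 0 0 0 -1;4.5 0 0 0 0 0 -1;4.5 0 0 0 0 0 -1;4.5 0 0 0 0 0 -1;4.5 0 0 0 0 0 -1;4.5 0 0 0 0 0 -1;4 0 0 0 0 0 -1;3 0 0 0 0 0 -1;1.5 0 0 0 0 0 -1;0 0 0 0 0 0 -1;0 0 0 0 0 0 -1")

```text
time: 23.0
position: [0.5734, 0.2722, 0.393]
tool_rot: [2.342, 2.086, 0.03]
ft_force: [-0.6, -0.3, -1.8]
grip_width: 0.107
```

```bash
python3 -c "
from h import *
goal(.607,.283,.18,-9.3)"
```

```text
t 23.0 grasp [0.5762 0.2737 0.229 ] jawdeg -6.63 ft [-0.6 -0.3 -1.8] w 0.107
 turn(tool) [ 0.016 -0.011  0.047]  shift cm now-axes [1.4  3.14 4.96]  goal-axes [1.61 3.15 4.9 ]
```

>>> play_rows(targets="0.8 1.3 1.5 0.016 -0.011 0.047 -1;0.8 1.3 2 0 0 0 -1;0.5 0.2 2 0 0 0 -1;0 0 2 0 0 0 -1;0 0 2 0 0 0 -1;0 0 1 0 0 0 -1;0 0 0 0 0 0 -1;0 0 0 0 0 0 -1")

```text
time: 24.0
position: [0.6055, 0.2819, 0.2857]
tool_rot: [2.403, 2.022, 0.001]
ft_force: [0.4, 0.3, -0.9]
grip_width: 0.112
```

```bash
python3 -c "
from h import *
goal(.6053,.2929,.034,-9.3)
d=grab('top','top7');d=grab('side','side7')"
```

```text
t 24.0 grasp [0.6057 0.2818 0.1217] jawdeg -9.85 ft [ 0.4  0.3 -0.9] w 0.112
 turn(tool) [ 0.001  0.    -0.01 ]  shift cm now-axes [ 1.08 -0.22  8.77]  goal-axes [ 1.08 -0.2   8.77]
```

View pics/top7.png

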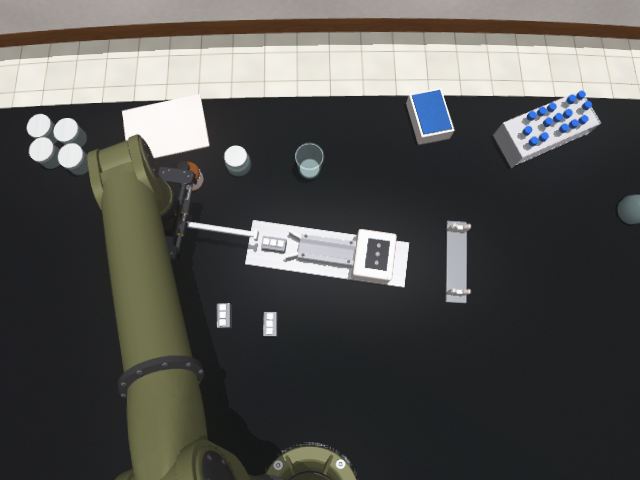

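View pics/side7.png

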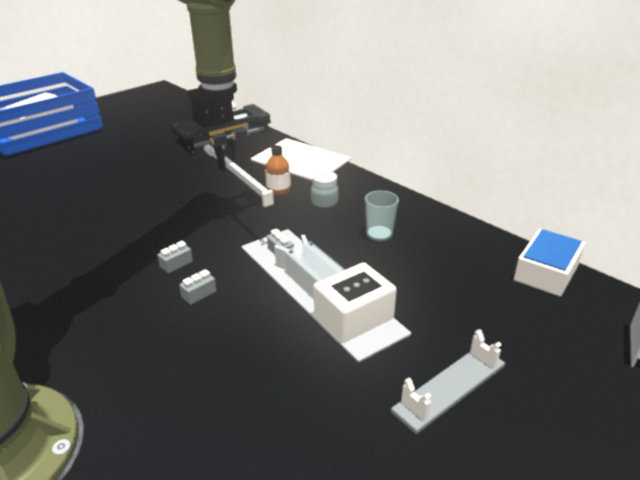

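```bash
python3 -c "
from h import *
d=load('top7'); s=ctrl.get_state(); R=Ro.from_rotvec(s['tool_rot']); p=s['position']
ys,xs=np.mgrid[155:265,140:215]; C=cloud(d,np.c_[xs.ravel(),ys.ravel()]); L=R.inv().apply(C-p)*1000; L[:,2]-=164
dark=(d['pixels'][155:265,140:215].max(2).ravel()<110)
for a,b in ((-120,-95),(-95,-70),(-70,-50),(-50,-20),(-20,20)):
    k=(L[:,2]>a)&(L[:,2]<b)&(abs(L[:,0])<60)&(abs(L[:,1])<130); print(a,b,k.sum(),np.percentile(L[k],[1,99],axis=0).round(0).tolist() if k.sum() else '')
# reagent in tool coords
X=np.array([.735,.27,.1]); print('reagent tool',(R.inv().apply(X-p)*1000).round(0))
cv2.imwrite('pics/c11.png',np.hstack([cv2.resize(d['pixels'][145:270,130:290],(768,600),interpolation=cv2.INTER_CUBIC)]))
"
```

```text
-120 -95 308 [[-37.0, -91.0, -117.0], [33.0, 93.0, -95.0]]
-95 -70 861 [[-39.0, -93.0, -95.0], [32.0, 93.0, -71.0]]
-70 -50 209 [[-40.0, -87.0, -70.0], [-20.0, 81.0, -52.0]]
-50 -20 11 [[-13.0, 2.0, -34.0], [-10.0, 12.0, -22.0]]
-20 20 104 [[-59.0, -6.0, -13.0], [27.0, 130.0, 15.0]]
reagent tool [ 10. 129. 186.]
```

View pics/c11.png

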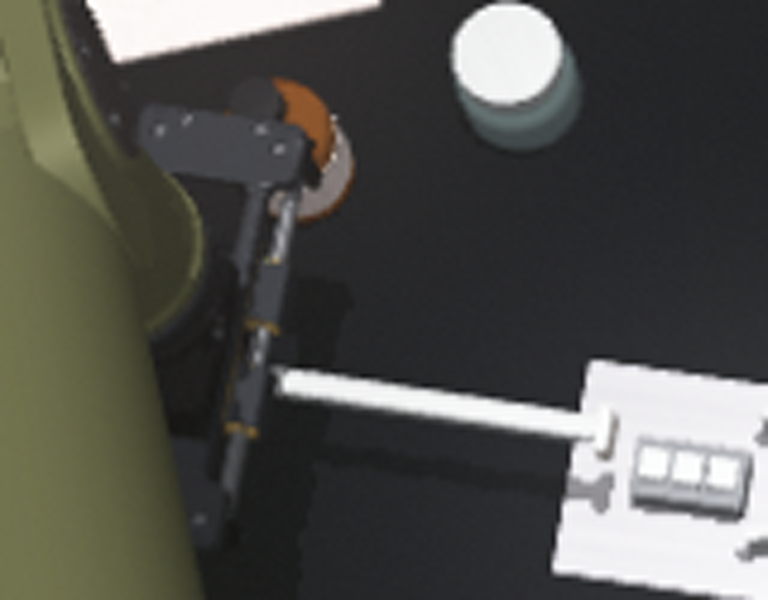

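>>> play_rows(targets="0.8 -0.3 1 0 0 -0.01 -1;0.2 0 1.5 0 0 0 -1;0 0 1.5 0 0 0 -1;0 0 0 0 0 0 -1;0 0 0 0 0 0 -1")

```text
time: 24.72
position: [0.6042, 0.2936, 0.243]
tool_rot: [2.392, 2.036, 0.001]
ft_force: [-0.4, -0.2, -2.2]
grip_width: 0.109
```

```bash
python3 -c "
from h import *
goal(.604,.2911,.037,-9.3)"
```

```text
t 24.73 grasp [0.6044 0.2936 0.079 ] jawdeg -9.2 ft [-0.4 -0.2 -2.2] w 0.109
 turn(tool) [ 0.001 -0.     0.002]  shift cm now-axes [-0.25  0.02  4.2 ]  goal-axes [-0.25  0.03  4.2 ]
```

>>> play_rows(targets="-0.1 0 1.2 0 0 0 -1;0 0 1.3 0 0 0 -1;0 0 1 0 0 0 -1;0 0 0.3 0 0 0 -1;0 0 0 0 0 0 -1;0 0 0 0 0 0 -1")

```text
time: 25.48
position: [0.6044, 0.2922, 0.2027]
tool_rot: [2.392, 2.035, 0.002]
ft_force: [-0.4, 0.6, -2.4]
grip_width: 0.106
```

```bash
python3 -c "
from h import *
goal(.604,.2911,.037,-9.3)
d=grab('top','top8');e=grab('side','side8')
cv2.imwrite('pics/c12.png',np.hstack([cv2.resize(d['pixels'][200:280,180:310],(650,400),interpolation=cv2.INTER_CUBIC)]))
cv2.imwrite('pics/c13.png',np.hstack([cv2.resize(e['pixels'][130:290,160:360],(750,600),interpolation=cv2.INTER_CUBIC)]))
"
```

```text
t 25.48 grasp [0.6047 0.2922 0.0387] jawdeg -9.23 ft [-0.4  0.6 -2.4] w 0.106
 turn(tool) [ 0.002 -0.     0.001]  shift cm now-axes [-0.11 -0.02  0.17]  goal-axes [-0.11 -0.02  0.17]
```

View pics/c12.png

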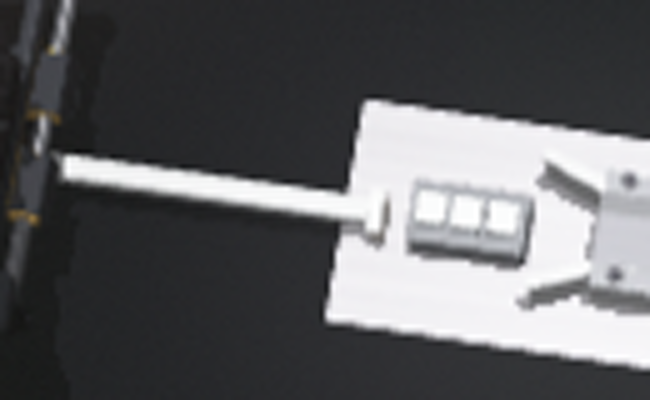

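View pics/c13.png

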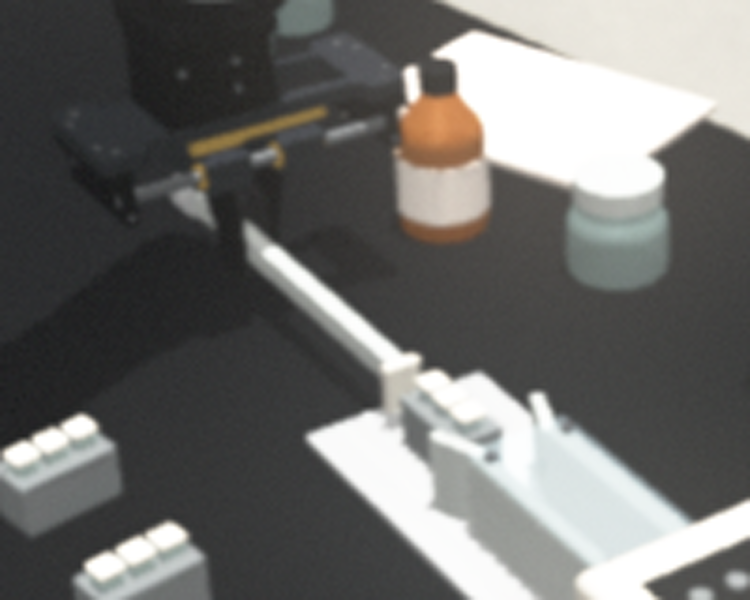

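```bash
python3 -c "
from h import *
f=np.array([-.1616,-.9868]);l=np.array([.9868,-.1616]);M=np.array([.5635,.013])
T=lambda x,y,z:np.r_[M+f*x+l*y,z]
g0=.0387
P=[T(-.103,-.0045+b,g0+c) for b,c in ((.01,.008),(-.01,.008),(-.01,-.02),(.01,-.02))]+[T(-.2822+a,-.0045,g0+.007) for a in (.03,.08,.15)]
for n,r,(x0,y0,x1,y1),k in (('top8',0,(180,200,310,280),6),('side8',0,(215,190,315,265),8)):
    d=load(n); im=cv2.resize(d['pixels'][y0:y1,x0:x1],None,fx=k,fy=k,interpolation=cv2.INTER_CUBIC)
    for p in proj(d,P): cv2.circle(im,tuple(int(round(v)) for v in ((p+.5)-[x0,y0])*k),3,(0,0,255),-1)
    cv2.imwrite('pics/ov2_'+n+'.png',im)
"
```

```text
(no output)
```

View pics/ov2_top8.png

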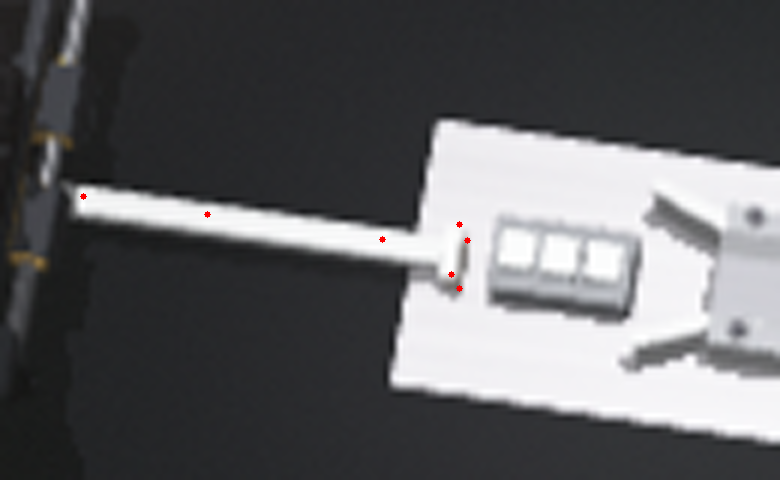

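View pics/ov2_side8.png

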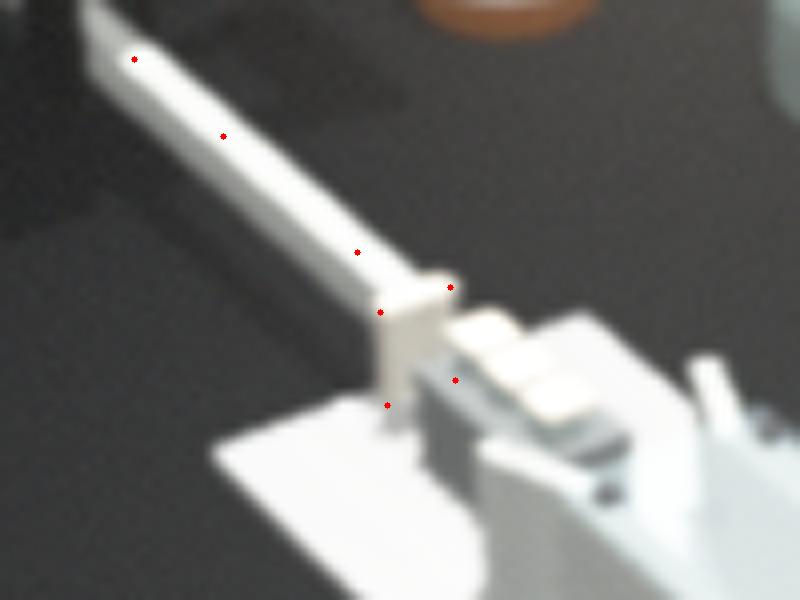

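```bash
python3 -c "
from h import *
f=np.array([-.1616,-.9868]);l=np.array([.9868,-.1616]);M=np.array([.5635,.013])
d=load('top8');g=d['pixels'].min(2).astype(float)
for c in range(196,250,6):
    col=g[215:250,c]; k=np.argmax(col); top=np.where(col>140)[0]
    def cross(i,j): return i+(140-col[i])/(col[j]-col[i])
    a=top[0];b=top[-1]; e1=cross(a-1,a); e2=b+(col[b]-140)/(col[b]-col[b+1])
    p=plane(d,[(c,215+e1)],.0457)[0,:2]-M;print(c,e1.round(2)+215,'far edge l',(p@l*1000).round(1),'x',(p@f*1000).round(0),col[a-1:b+2].astype(int))
"
```

```text
196 230.87 far edge l -0.4 x -247.0 [ 30 157 230 242 241 199 103]
202 231.64 far edge l -0.2 x -232.0 [ 37 199 239 241 241 196  95]
208 232.5 far edge l -0.2 x -218.0 [ 66 213 242 242 242 187  77]
214 233.46 far edge l -0.4 x -203.0 [ 74 217 243 243 243 184  68]
220 234.31 far edge l -0.4 x -189.0 [103 223 244 244 239 173  68]
226 234.93 far edge l 0.1 x -174.0 [ 40 147 232 245 245 233 160  63]
232 235.75 far edge l 0.3 x -160.0 [ 43 173 238 246 246 230 148  60]
238 236.65 far edge l 0.1 x -145.0 [ 44 192 241 247 247 217 124]
244 237.54 far edge l 0.1 x -131.0 [ 45 222 247 247 247 205 102]
```

>>> play_rows(targets="-0.6 0 0.1 0 0 0 -1;-0.8 0 0 0 0 0 -1;-0.8 0.1 0 0 0 0 -1;-0.8 0.1 0 0 0 0 -1;-0.8 0.1 0 0 0 0 -1;-0.8 0.1 0 0 0 0 -1;0 0 0 0 0 0 -1")

```text
time: 26.45
position: [0.6011, 0.2419, 0.2027]
tool_rot: [2.393, 2.033, 0.005]
ft_force: [0.7, -0.7, -0.9]
grip_width: 0.111
```

```bash
cat >> h.py <<'E'
def trk():
    f=np.array([-.1616,-.9868]);l=np.array([.9868,-.1616]);M=np.array([.5635,.013])
    s=ctrl.get_state(); R=Ro.from_rotvec(s['tool_rot']); g=s['position']+R.apply([0,0,.164]); q=g[:2]-M
    print('track x,l,z mm',(q@f*1000).round(1),(q@l*1000).round(1),(g[2]*1000).round(1),'face x',(q@f*1000+179).round(1)); return R
E
python3 -c "
from h import *
goal(.5635+.1616*.105,.013+.9868*.105,.037,-9.3);trk()
d=grab('top','top9')
cv2.imwrite('pics/c14.png',np.hstack([cv2.resize(d['pixels'][200:280,200:350],(750,400),interpolation=cv2.INTER_CUBIC)]))"
```

```text
t 26.45 grasp [0.6016 0.2421 0.0387] jawdeg -9.32 ft [ 0.7 -0.7 -0.9] w 0.111
 turn(tool) [ 0.003 -0.001 -0.   ]  shift cm now-axes [-1.27e+01 -1.00e-02  1.60e-01]  goal-axes [-1.27e+01 -1.00e-02  1.70e-01]
track x,l,z mm -232.2 0.6 38.7 face x -53.2
```

View pics/c14.png

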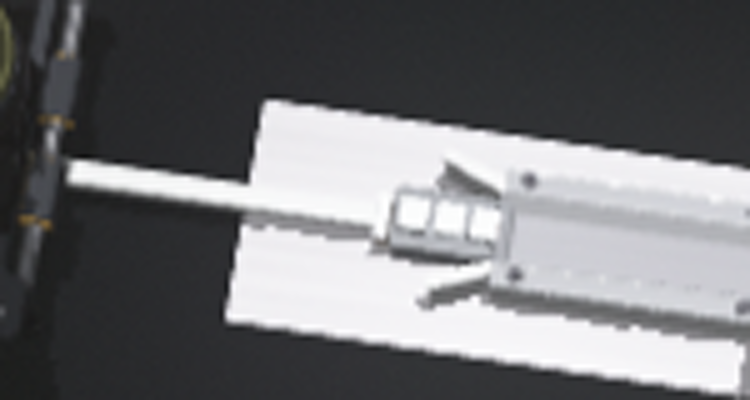

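>>> play_rows(targets="-0.6 -0.05 0.1 0.002 0 0 -1;-0.9 0 0.03 0 0 0 -1;-0.9 0 0.03 0 0 0 -1;-0.9 0 0 0 0 0 -1;-0.9 0 0 0 0 0 -1;0 0 0 0 0 0 -1")

```text
time: 27.25
position: [0.5932, 0.1984, 0.201]
tool_rot: [-2.393, -2.035, -0.003]
ft_force: [-0.3, -0.2, -1.4]
grip_width: 0.11
```

```bash
python3 -c "
from h import *
goal(.5635+.1616*.105,.013+.9868*.105,.037,-9.3);trk()
d=grab('top','top10')
cv2.imwrite('pics/c15.png',np.hstack([cv2.resize(d['pixels'][200:280,230:380],(750,400),interpolation=cv2.INTER_CUBIC)]))"
```

```text
t 27.25 grasp [0.5934 0.1987 0.037 ] jawdeg -9.26 ft [-0.3 -0.2 -1.4] w 0.11
 turn(tool) [ 0.001 -0.002  0.001]  shift cm now-axes [-8.28  0.06 -0.01]  goal-axes [-8.28  0.06  0.  ]
track x,l,z mm -188.1 -0.5 37.0 face x -9.1
```

View pics/c15.png

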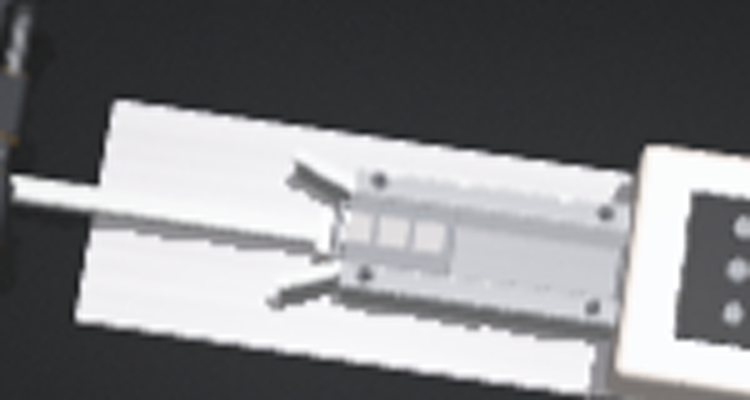

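>>> play_rows(targets="-0.7 0.05 0 0 0 0 -1;-0.9 0 0.02 0 0 0 -1;-0.9 0 0.02 0 0 0 -1;-0.9 0 0.02 0 0 0 -1;-0.9 0 0.02 0 0 0 -1;-0.9 0 0.02 0 0 0 -1;-0.8 0 0 0 0 0 -1;0 0 0 0 0 0 -1")

```text
time: 28.3
position: [0.5834, 0.1357, 0.1999]
tool_rot: [-2.392, -2.035, -0.004]
ft_force: [0.1, -0.2, -2.4]
grip_width: 0.109
```

```bash
python3 -c "
from h import *
goal(.5635+.1616*.105,.013+.9868*.105,.037,-9.3);trk()"
```

```text
t 28.3 grasp [0.5837 0.1361 0.0359] jawdeg -9.23 ft [ 0.1 -0.2 -2.4] w 0.109
 turn(tool) [ 0.001 -0.003  0.001]  shift cm now-axes [-1.93  0.01 -0.12]  goal-axes [-1.93  0.02 -0.11]
track x,l,z mm -124.7 0.0 35.9 face x 54.3
```

>>> play_rows(targets="-0.5 0 -0.05 0 0 0 -1;-0.5 0 -0.05 0 0 0 -1;-0.4 0 0 0 0 0 -1;0 0 0 0 0 0 -1")

```text
time: 28.8
position: [0.581, 0.1215, 0.2008]
tool_rot: [-2.391, -2.036, -0.005]
ft_force: [0.6, -0.3, -1.4]
grip_width: 0.11
```

```bash
python3 -c "
from h import *
goal(.5635+.1616*.105,.013+.9868*.105,.037,-9.3);trk()"
```

```text
t 28.8 grasp [0.5813 0.122  0.0368] jawdeg -9.18 ft [ 0.6 -0.3 -1.4] w 0.11
 turn(tool) [ 0.001 -0.003  0.002]  shift cm now-axes [-0.49  0.02 -0.02]  goal-axes [-0.49  0.02 -0.02]
track x,l,z mm -110.4 -0.1 36.8 face x 68.6
```

>>> play_rows(targets="-0.2 0 0 0 0 0 -1;-0.2 0 0 0 0 0 -1;-0.1 0 0 0 0 0 -1;0 0 0 0 0 0 -1")

```text
time: 29.3
position: [0.5804, 0.1178, 0.2011]
tool_rot: [-2.389, -2.037, -0.008]
ft_force: [0.3, 0.5, -1.9]
grip_width: 0.115
```

```bash
python3 -c "
from h import *
goal(.5635+.1616*.105,.013+.9868*.105,.037,-9.3);trk()"
```

```text
t 29.3 grasp [0.5808 0.1186 0.0371] jawdeg -9.1 ft [ 0.3  0.5 -1.9] w 0.115
 turn(tool) [ 0.002 -0.005  0.004]  shift cm now-axes [-0.12  0.03  0.01]  goal-axes [-0.12  0.03  0.01]
track x,l,z mm -107.0 0.0 37.1 face x 72.0
```

>>> play_rows(targets="-0.2 0 0 0 0 0 -1;-0.2 0 0 0 0 0 -1;-0.1 0 0 0 0 0 -1")

```text
time: 29.68
position: [0.5799, 0.1168, 0.2018]
tool_rot: [-2.384, -2.038, -0.016]
ft_force: [0.3, 3.7, -0.7]
grip_width: 0.107
```

```bash
python3 -c "
from h import *
goal(.5635+.1616*.105,.013+.9868*.105,.037,-9.3);trk()"
```

```text
t 29.68 grasp [0.5807 0.1185 0.0378] jawdeg -8.95 ft [ 0.3  3.7 -0.7] w 0.107
 turn(tool) [ 0.003 -0.011  0.006]  shift cm now-axes [-0.01  0.05  0.08]  goal-axes [-0.01  0.05  0.08]
track x,l,z mm -106.8 -0.0 37.8 face x 72.2
```

>>> play_rows(targets="-0.4 0 0 0 -0.01 0 -1;-0.6 0 0 0 -0.005 0 -1;-0.6 0 0 0 0 0 -1")

```text
time: 30.05
position: [0.5786, 0.1155, 0.204]
tool_rot: [-2.374, -2.047, -0.03]
ft_force: [1.7, 10.9, -1.5]
grip_width: 0.107
```

```bash
python3 -c "
from h import *
goal(.5635+.1616*.105,.013+.9868*.105,.037,-9.3);trk()
d=grab('top','top11');e=grab('side','side11')
cv2.imwrite('pics/c16.png',np.vstack([cv2.resize(d['pixels'][215:275,270:370],(500,300),interpolation=cv2.INTER_CUBIC),cv2.resize(e['pixels'][225:285,270:370],(500,300),interpolation=cv2.INTER_CUBIC)]))"
```

```text
t 30.05 grasp [0.5802 0.1183 0.04  ] jawdeg -8.48 ft [ 1.7 10.9 -1.5] w 0.107
 turn(tool) [ 0.007 -0.019  0.014]  shift cm now-axes [0.14 0.17 0.3 ]  goal-axes [0.14 0.17 0.3 ]
track x,l,z mm -106.6 -0.5 40.0 face x 72.4
```

View pics/c16.png

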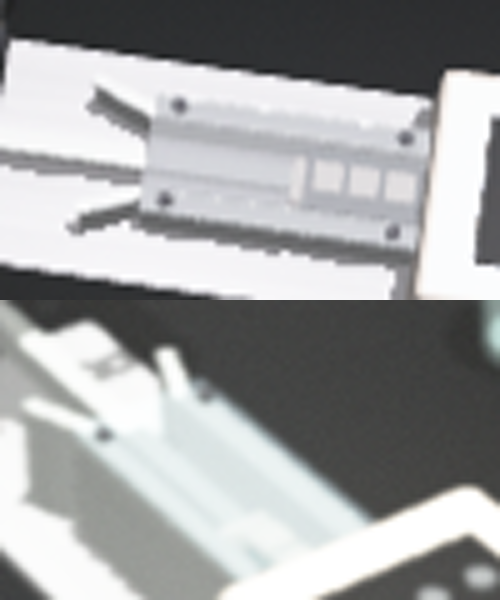

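```bash
python3 -c "
from h import *
f=np.array([-.1616,-.9868]);l=np.array([.9868,-.1616]);M=np.array([.5635,.013])
T=lambda x,y,z:np.r_[M+f*x+l*y,z]
P=[T(x,y,.036) for x in (.074,.13) for y in (-.015,.015)]
d=load('top11');x0,y0,x1,y1,k=(290,220,370,280,10)
im=cv2.resize(d['pixels'][y0:y1,x0:x1],None,fx=k,fy=k,interpolation=cv2.INTER_CUBIC)
for p in proj(d,P): cv2.circle(im,tuple(int(round(v)) for v in ((p+.5)-[x0,y0])*k),4,(0,0,255),-1)
# cap end positions reference at home from top4 carrier (scale): 
for p in proj(d,[T(.102+a,0,.046) for a in (-.0222,.0222)]): cv2.circle(im,tuple(int(round(v)) for v in ((p+.5)-[x0,y0])*k),4,(0,200,0),-1)
cv2.imwrite('pics/c17.png',im)"
```

```text
(no output)
```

View pics/c17.png

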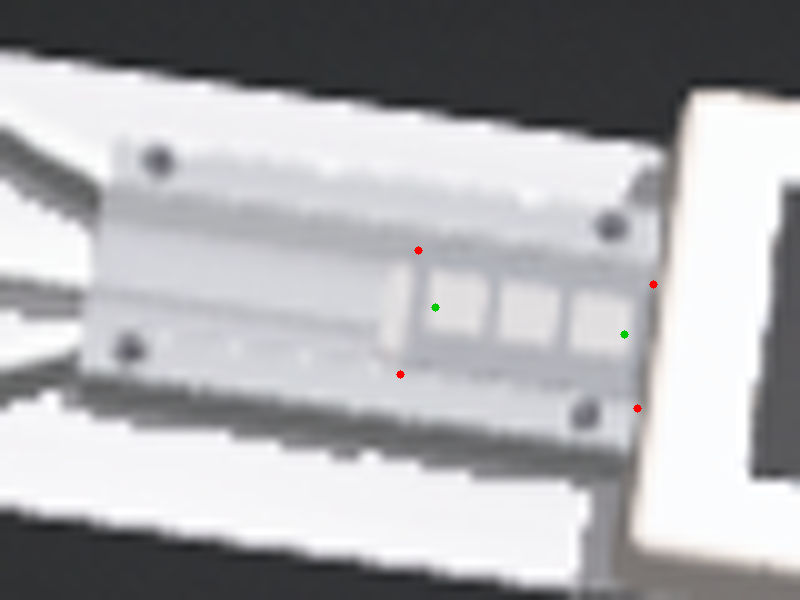

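>>> play_rows(targets="0.6 0 0.1 0.004 -0.012 0.01 -1;0.6 0.1 0.1 0.003 -0.006 0.004 -1;0.8 0 0.05 0 0 0 -1;0 0 0 0 0 0 -1")

```text
time: 30.65
position: [0.5827, 0.1336, 0.2009]
tool_rot: [2.394, 2.031, -0.006]
ft_force: [-0.4, -0.4, -1.6]
grip_width: 0.107
```

```bash
python3 -c "
from h import *
goal(.5635+.1616*.225,.013+.9868*.225,.037,-9.3);trk()"
```

```text
t 30.65 grasp [0.5824 0.1329 0.0369] jawdeg -9.4 ft [-0.4 -0.4 -1.6] w 0.107
 turn(tool) [-0.001  0.004 -0.002]  shift cm now-axes [10.29  0.04 -0.06]  goal-axes [ 1.029e+01  5.000e-02 -1.000e-02]
track x,l,z mm -121.4 -0.7 36.9 face x 57.6
```

>>> play_rows(targets="0.8 0.05 0 0 0.004 0 -1;1.1 0 0 0 0 0 -1;1.1 0 0 0 0 0 -1;1.1 0 0 0 0 0 -1;1.1 0 0 0 0 0 -1;0 0 0 0 0 0 -1")

```text
time: 31.4
position: [0.5923, 0.1887, 0.2006]
tool_rot: [-2.395, -2.032, 0.002]
ft_force: [-1.0, 0.4, -2.0]
grip_width: 0.11
```

```bash
python3 -c "
from h import *
goal(.5635+.1616*.225,.013+.9868*.225,.037,-9.3);trk()"
```

```text
t 31.4 grasp [0.5921 0.1886 0.0366] jawdeg -9.37 ft [-1.   0.4 -2. ] w 0.11
 turn(tool) [-0.001  0.    -0.001]  shift cm now-axes [ 4.7  -0.01 -0.04]  goal-axes [ 4.7   0.   -0.04]
track x,l,z mm -177.9 -0.2 36.6 face x 1.1
```

>>> play_rows(targets="0.8 0 0 0 0 0 -1;1.1 0 0 0 0 0 -1;1.1 0 0 0 0 0 -1;1 -0.1 0 0 0 0 -1;0.3 0 0 0 0 0 -1;0 0 0 0 0 0 -1;0 0 0 0 0 0 -1")

```text
time: 32.28
position: [0.5987, 0.2336, 0.2004]
tool_rot: [-2.396, -2.032, 0.003]
ft_force: [-0.8, -0.1, -2.3]
grip_width: 0.111
```

```bash
python3 -c "
from h import *
goal(.5635+.1616*.225,.013+.9868*.225,.24,-9.3);trk()"
```

```text
t 32.27 grasp [0.5985 0.2334 0.0364] jawdeg -9.41 ft [-0.8 -0.1 -2.3] w 0.111
 turn(tool) [-0.001  0.001 -0.002]  shift cm now-axes [  0.13   0.06 -20.36]  goal-axes [  0.16   0.09 -20.36]
track x,l,z mm -223.2 -1.1 36.4 face x -44.2
```

Clear of the lead-in; lift straight up.

>>> play_rows(targets="0 0 -1 0 0 0 -1;0 0 -2 0 0 0 -1;0 0 -3 0 0 0 -1;0 0 -3 0 0 0 -1;0 0 -3 0 0 0 -1;0 0 -3 0 0 0 -1;0 0 -2.5 0 0 0 -1;0 0 -1.5 0 0 0 -1;0 0 0 0 0 0 -1;0 0 0 0 0 0 -1")

```text
time: 33.52
position: [0.5991, 0.2296, 0.4082]
tool_rot: [2.4, 2.024, 0.011]
ft_force: [-0.9, -0.7, -2.7]
grip_width: 0.112
```

```bash
python3 -c "
from h import *
goal(.4951,-.3619,.24,-9.3)
d=grab('top','top12');e=grab('side','side12')
cv2.imwrite('pics/c18.png',np.vstack([cv2.resize(d['pixels'][140:290,150:420],(540,300)),cv2.resize(e['pixels'][120:290,150:420],(540,300))]))"
```

```text
t 33.52 grasp [0.6002 0.2301 0.2442] jawdeg -9.73 ft [-0.9 -0.7 -2.7] w 0.112
 turn(tool) [ 0.006 -0.004 -0.007]  shift cm now-axes [-60.06  -0.26   0.16]  goal-axes [-60.05  -0.7    0.42]
```

View pics/c18.png

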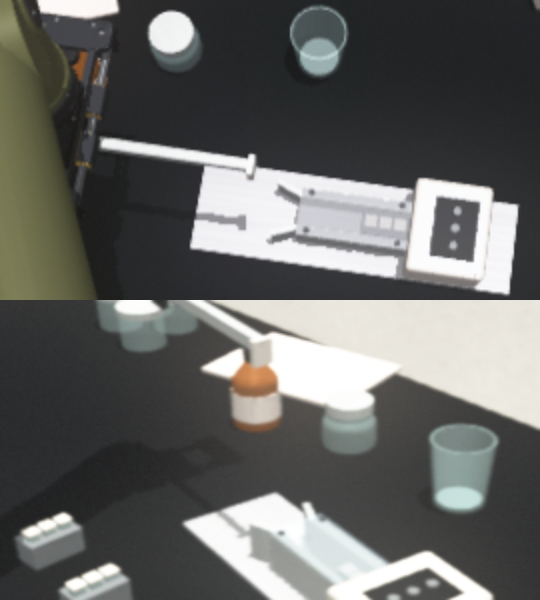

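Carrier is home, and the glassware is undisturbed. Carrying the stick back.

>>> play_rows(targets="-1 0 0 0.006 -0.004 -0.007 -1;-2.5 0 0 0 0 0 -1;-4 0 0 0 0 0 -1;-4.5 0 0 0 0 0 -1;-4.5 0 0 0 0 0 -1;-4.5 0 0 0 0 0 -1;-4.5 0 0 0 0 0 -1;-4.5 0 0 0 0 0 -1;-4.5 0 0 0 0 0 -1;-4.5 0 0 0 0 0 -1;-4.5 0 0 0 0 0 -1;-4.5 0 0 0 0 0 -1;-4.5 0 0 0 0 0 -1;-3 0 0 0 0 0 -1;-1.5 0 0 0 0 0 -1;0 0 0 0 0 0 -1;0 0 0 0 0 0 -1")

```text
time: 35.75
position: [0.4799, -0.3738, 0.4051]
tool_rot: [-2.415, -2.001, 0.014]
ft_force: [0.1, 0.8, -1.6]
grip_width: 0.111
```

>>> play_rows(targets="0 0 0 0 0 -0.1 -1;0 0 0 0 0 -0.15 -1;0 0 0 0 0 -0.15 -1;0 0 0 0 0 -0.15 -1;0 0 0 0 0 -0.15 -1;0 0 0 0 0 -0.15 -1;0 0 0 0 0 -0.15 -1;0 0 0 0 0 -0.15 -1;0 0 0 0 0 -0.15 -1;0 0 0 0 0 -0.15 -1;0 0 0 0 0 -0.1 -1;0 0 0 0 0 0 -1;0 0 0 0 0 0 -1")

```text
time: 37.38
position: [0.4914, -0.3505, 0.4046]
tool_rot: [-0.187, -3.128, -0.017]
ft_force: [-0.0, -0.2, -1.8]
grip_width: 0.107
```

```bash
python3 -c "
from h import *
goal(.4951,-.3619,.14,85.4)"
```

```text
t 37.38 grasp [ 0.4902 -0.3487  0.2406] jawdeg 83.15 ft [-0.  -0.2 -1.8] w 0.107
 turn(tool) [ 0.01  -0.008 -0.039]  shift cm now-axes [-0.59 -1.19 10.04]  goal-axes [-0.46 -1.11 10.06]
```

>>> play_rows(targets="-0.3 -0.8 1.5 0.01 -0.008 -0.039 -1;-0.1 -0.3 2 0 0 0 -1;0 0 2 0 0 0 -1;0 0 2 0 0 0 -1;0 0 1.5 0 0 0 -1;0 0 0 0 0 0 -1;0 0 0 0 0 0 -1")

```text
time: 38.25
position: [0.4951, -0.3595, 0.3094]
tool_rot: [-0.133, -3.137, -0.004]
ft_force: [0.1, 0.4, -1.1]
grip_width: 0.11
```

```bash
python3 -c "
from h import *
goal(.4951,-.3619,.10,85.4)"
```

```text
t 38.25 grasp [ 0.4948 -0.3591  0.1454] jawdeg 85.13 ft [ 0.1  0.4 -1.1] w 0.11
 turn(tool) [ 0.002 -0.002 -0.005]  shift cm now-axes [-0.03 -0.24  4.54]  goal-axes [-0.02 -0.23  4.54]
```

>>> play_rows(targets="0 -0.2 1.5 0.002 -0.002 -0.005 -1;0 0 1.5 0 0 0 -1;0 0 1.5 0 0 0 -1;0 0 1 0 0 0 -1;0 0 0 0 0 0 -1;0 0 0 0 0 0 -1")

```text
time: 39.0
position: [0.4951, -0.3618, 0.2512]
tool_rot: [0.126, 3.138, -0.0]
ft_force: [0.8, 1.0, -1.0]
grip_width: 0.111
```

```bash
python3 -c "
from h import *
goal(.4951,-.3619,.0456,85.4)
e=grab('side','side13')
cv2.imwrite('pics/c19.png',cv2.resize(e['pixels'][270:440,360:560],(705,600)))"
```

```text
t 39.0 grasp [ 0.4953 -0.3619  0.0872] jawdeg 85.42 ft [ 0.8  1.  -1. ] w 0.111
 turn(tool) [-0.     0.001  0.   ]  shift cm now-axes [ 0.01 -0.01  4.16]  goal-axes [ 0.   -0.01  4.16]
```

View pics/c19.png

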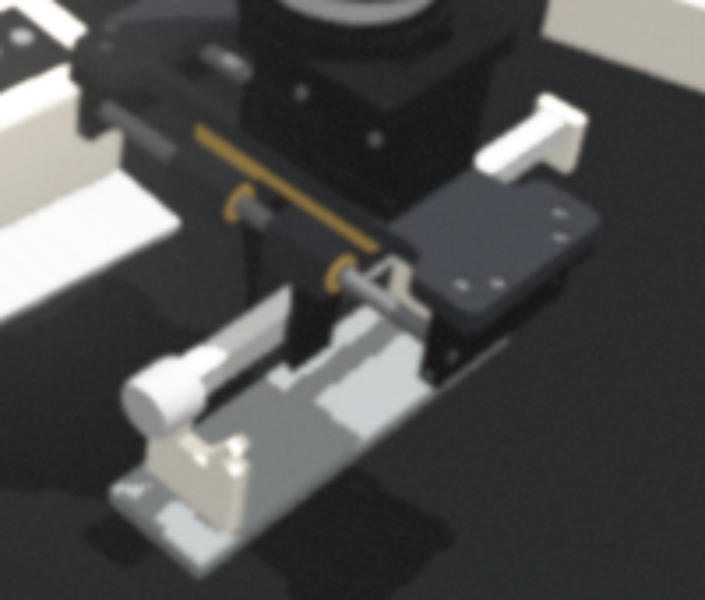

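>>> play_rows(targets="0 0 1 0 0 0 -1;0 0 1 0 0 0 -1;0 0 1 0 0 0 -1;0 0 0.7 0 0 0 -1;0 0 0 0 0 0 -1;0 0 0 0 0 0 -1")

```text
time: 39.8
position: [0.4954, -0.3619, 0.212]
tool_rot: [0.125, 3.137, -0.001]
ft_force: [-0.3, -0.5, -1.4]
grip_width: 0.11
```

```bash
python3 -c "
from h import *
goal(.4951,-.3619,.0456,85.4)"
```

```text
t 39.8 grasp [ 0.4957 -0.362   0.048 ] jawdeg 85.43 ft [-0.3 -0.5 -1.4] w 0.11
 turn(tool) [-0.     0.002  0.   ]  shift cm now-axes [ 0.03 -0.    0.24]  goal-axes [ 0.03 -0.    0.24]
```

>>> play_rows(targets="0 0 0.15 0 0 0 -1;0 0 0.1 0 0 0 -1;0 0 0.05 0 0 0 -1;0 0 0 0 0 0 -1")

```text
time: 40.3
position: [0.4958, -0.3621, 0.2097]
tool_rot: [0.125, 3.136, -0.002]
ft_force: [-0.8, -0.6, -1.3]
grip_width: 0.11
```

```bash
python3 -c "
from h import *
goal(.4951,-.3619,.0456,85.4)
e=grab('side','side14')
cv2.imwrite('pics/c20.png',cv2.resize(e['pixels'][270:440,360:560],(705,600)))"
```

```text
t 40.3 grasp [ 0.4963 -0.3624  0.0457] jawdeg 85.43 ft [-0.8 -0.6 -1.3] w 0.11
 turn(tool) [-0.001  0.004  0.001]  shift cm now-axes [0.07 0.02 0.01]  goal-axes [0.07 0.02 0.01]
```

View pics/c20.png

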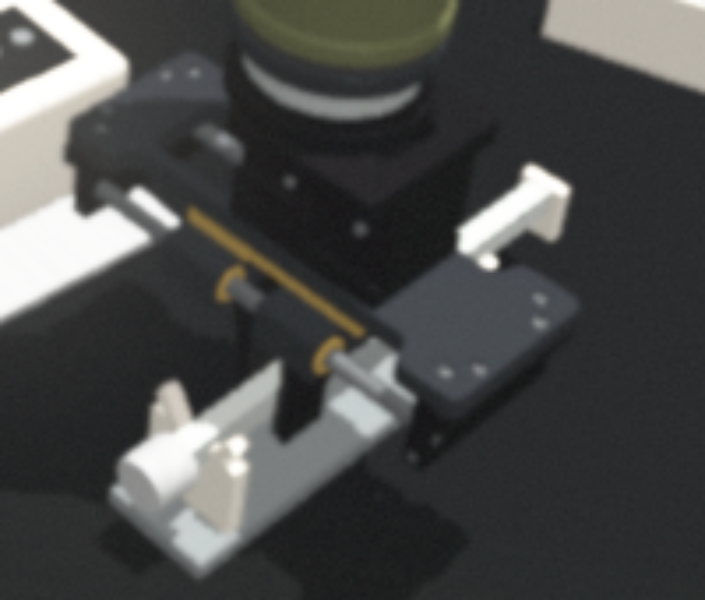

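>>> play_rows(targets="0 0 0.05 0 0 0 -1;0 0 0 0 0 0 -0.4;0 0 0 0 0 0 -0.4;0 0 0 0 0 0 0;0 0 0 0 0 0 0;0 0 0 0 0 0 0;0 0 -0.7 0 0 0 0;0 0 -1.5 0 0 0 0;0 0 -3 0 0 0 0;0 0 -4 0 0 0 0;0 0 -4 0 0 0 0;0 0 -4 0 0 0 0;0 0 0 0 0 0 0")

```text
time: 41.98
position: [0.4946, -0.3628, 0.3943]
tool_rot: [0.127, 3.129, -0.007]
ft_force: [-0.5, -0.8, -0.4]
grip_width: 0.502
```

>>> play_rows(targets="0 4 0 0 0 0 0;0 5 0 0 0 0 0;0 5 0 0 0 0 0;0 5 0 0 0 0 0;0 5 0 0 0 0 0;0 3 0 0 0 0 0;0 0 0 0 0 0 0")

```text
time: 42.85
position: [0.5149, -0.0865, 0.3932]
tool_rot: [0.132, 3.129, -0.009]
ft_force: [0.3, -0.4, 0.6]
grip_width: 0.5
```

```bash
python3 -c "
from h import *
goal(.4951,-.3619,.0456,85.4)
e=grab('side','side15');d=grab('top','top15')"
```

```text
t 42.85 grasp [ 0.5164 -0.0875  0.2292] jawdeg 85.17 ft [ 0.3 -0.4  0.6] w 0.5
 turn(tool) [-0.006  0.01  -0.004]  shift cm now-axes [ -0.16 -27.51  18.51]  goal-axes [ -0.24 -27.61  18.36]
```

View pics/side15.png

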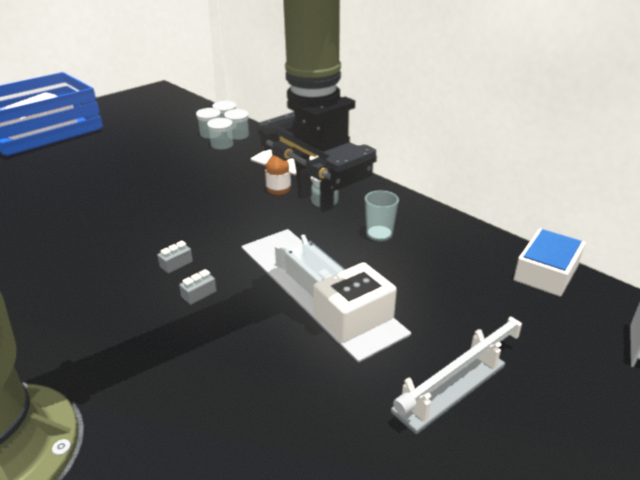

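View pics/top15.png

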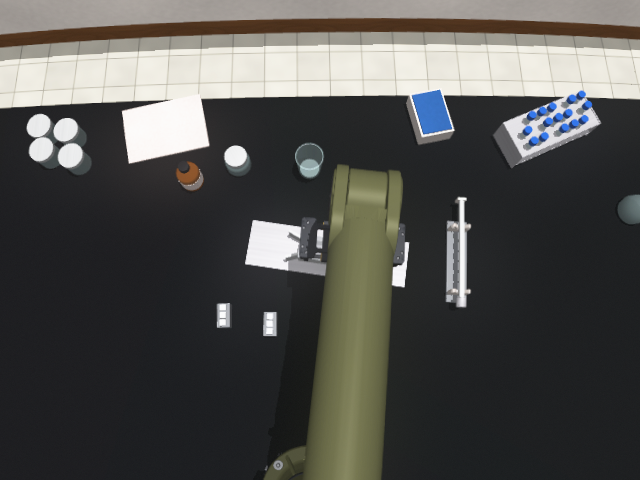

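```bash
python3 -c "
from h import *
a=load('side0')['pixels'][310:435,385:530];b=load('side15')['pixels'][310:435,385:530]
A=load('top0')['pixels'][190:315,440:480];B=load('top15')['pixels'][190:315,440:480]
print('diff side stick',(cv2.absdiff(a,b).max(2)>60).sum(),'top',(cv2.absdiff(A,B).max(2)>60).sum())
print('glass top diff',(cv2.absdiff(load('top0')['pixels'][140:200,165:328],load('top15')['pixels'][140:200,165:328]).max(2)>40).sum())
g=load('top12')['pixels'].min(2);h=load('top11')['pixels'].min(2)
print(h[252,328:358]);print(g[252,328:358])
x=np.hstack([cv2.resize(v,(400,345),interpolation=cv2.INTER_CUBIC) for v in (a,b)]);cv2.imwrite('pics/c21.png',x)
"
```

```text
diff side stick 252 top 103
glass top diff 0
[218 222 205 182 195 214 219 219 222 222 196 191 220 222 222 222 222 209
 181 217 222 222 222 222 223 183 162 138 227 248]
[206 206 183 180 200 215 219 219 222 223 196 192 220 222 223 223 223 209
 182 218 223 223 222 223 219 184 162 138 227 248]
```

View pics/c21.png

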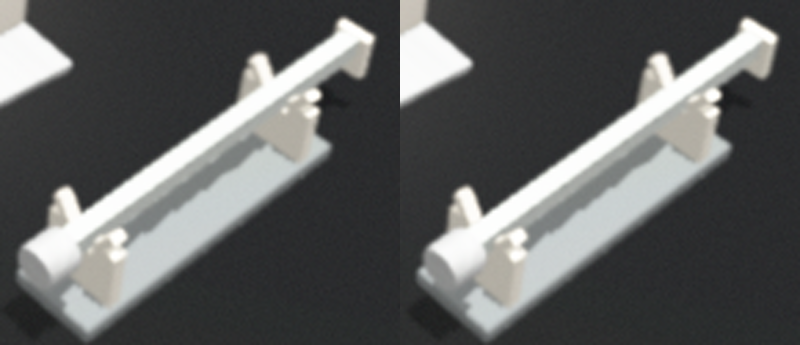

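Carrier has not moved since it went home, the stick lies in both notches as before (about 2 mm further forward), and the glassware is unchanged. Handing in.

```bash
python3 -c "
from h import *
print(ctrl.close_job())"
```

```text
the job is handed in; nothing more can be done
None
```

The job is done and handed in at about 43 s of the 70 s allowed; no verdict was reported.

- **Carrier:** I took the carrier farthest to the robot's left and stood it upright on the plate. It was in line with the channel, about 62 mm before the mouth, and I let go of it there.
- **Push:** I took the stick at its balance point, carried it level and pushed the carrier in with the shoe until it stopped. The wrist force rose to about 11 N with no further movement. The top view showed the carrier within about 1 mm of home, and it had not moved after the stick was drawn out.
- **Disagreement:** The arm's own reading put the shoe face at 72.4 mm past the mouth, against the nominal 74 mm. That is within the 2 mm camera calibration, and I took it as home because the force and the picture agreed.
- **Stick:** It lies back in both notches of its rest, about 2 mm further forward than it started, and the gripper is well clear of it.
- **Glassware:** The jar, beaker and reagent bottle showed no change between the first and last top pictures.
- **Not checked at the end:** The arm blocked the top view of the carrier in the final picture. The last clear top view of it was taken just after the stick was drawn out.

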